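# Change the granulator rotor on the bench drive

### The arm

A 6-joint arm with a two-finger parallel gripper is mounted at the origin on the work surface. World frame = base frame: x ahead of the robot, y to its left, z up, the work surface at z = 0. Lengths are in mm, angles in rad, forces in N, time in s.
With the tool pointing down it reaches from about 300 to 750 mm from the base axis. Payload 8.5 kg.
Tool frame: the origin (TCP) lies between the finger pads; the fingertips stand env.tcp_to_tips ahead of it and the grasp point (between the pads) lies 6 mm ahead of it (env.tcp_to_tips is the distance from the TCP to the fingertips, in mm); x points along the fingers, y is the direction in which the jaws open and shut, and the axes are right-handed (so a half turn about x gives the same grasp; the last joint's range is limited). The gripper opens to 85 mm and grips with 20 to 120 N. Pads are 22 mm wide; open, the fingers measure 114 mm over their backs; the gripper's body (76 mm by 85 mm) begins 54 mm behind the grasp point. The pads swing forward as they close: fully open they stand 13 mm farther back than shut.
Start: joints at [-1.369, 0.381, 1.297, -0, 1.464, -0.215], TCP at [222.652, -502.898, 256.322] pointing down, gripper open.
Joint ranges: [-3.11, 3.11], [-0.89, 2.33], [0.22, 2.48], [-1.42, 4.56], [0.17, 2.85], [-2.88, 2.88]. Speed limits (rad/s): [2.39, 2.39, 3.14, 3.14, 3.14, 3.14].

### API

Orientations are given as a unit quaternion [x, y, z, w].
In Python, from rig import env gives the robot as it stands. The module is installed in compiled form; this text tells all that it offers.
- The arm moves only by the tool apply_moves, never from a script. Its argument "commands" is one flat list of numbers, 5 for each row, row after row: the opening, from 0 (shut) to 1 (fully open), then the shift along the tool's x, y, z as a fraction of full scale, then the turn about the tool's x as a fraction of full scale. A call has exactly 8 rows; each row is the pose to reach, as a shift and turn from the pose commanded when the call began, along the tool's axes at that moment; what a row does not reach only later rows make up. Full scale, the value 1, is 10 cm for a shift and 120 degrees for a turn. A row lasts 1/12 s, in which the tool goes at most 41.7 mm and 7.16 degrees, less where a joint would pass 70% of its speed; a pose out of reach is approached as far as the arm can. A call with a number of a shift or a turn outside -1 to 1 is refused whole. A call with a gripper value outside its range is refused whole. The fingers move at their own pace and stop on an object; "force" is the grip in N (left out, the last holds). Time passes only in rows, so rows that repeat a pose let the fingers close, or fill a call up. It gives the time, the measured TCP pose, the force and the opening at its end, in the units of the state.
- env.get_state(): the state, without advancing time (a new reading comes with each control period).
- env.camera(name): name is "scene" or "side" or "wrist"; returns the picture (384x512x3 uint8, red, green, blue); there is no depth.
- env.camera_params(name): a dict with "K" (3x3 intrinsics, pixels), "world_from_camera" (4x4, takes a point from camera to world coordinates). Camera axes: x right, y down, z forward; pixel columns grow to the right and rows downward; lengths in mm; the calibration is good to about 2 mm. A picture is of the moment at which its call begins: read the wrist's pose just before it. camera_params takes no time and is no camera call; for the wrist camera it gives the pose at the moment of the call.
- env.close_job(): hands the job in, once; it reports no verdict.
The state is a dict: "time_s": time; "joints": joint angles; "qvel": joint speeds; "joint_torque": joint torques, N m; "position": TCP position; "ee_rot": TCP orientation; "ft_force": force on the tool from outside, world axes, zero at the start; "ft_torque": the same for the moment, N m; "width": finger opening in mm.
Only numpy, scipy, OpenCV 4.12 (cv2) and the standard library are available. Lean on these libraries where they do the work, as an engineer would, in place of code of your own. Each camera call takes 0.05 s, during which the arm holds its last target.

### The job

Change the rotor on the bench drive: slide the empty wash tub along the bench until it stands under the open end of the drive shaft, then slide the cage rotor off that end so that it drops into the tub. Then push the spare spool-shaped rotor that lies on the bench onto the square shaft, in the place where the cage rotor was, until the spring ball clicks into it, and let go; leave the jar, bottle and mortar where they stand.

Things in the scene. Friction and masses are not known exactly. Their poses are not given: they have to be found in the camera images.
- drive: Fixed bench drive: white motor housing (180 mm wide, 265 mm high, from x = -90 mm back), aluminium snout (56 mm square, 90 mm long, 102 to 158 mm high, clear of the bench) and a level steel shaft sticking out of it. Origin: on the bench below the centre of the snout's end face; +x outwards along the shaft, z up. Shaft axis at y = 0, z = 130 mm; a base plate 210 mm wide ends at x = -70 mm.
- shaft_end (a point): Centre of the shaft's free end, 122 mm out from the snout's end face, 130 mm above the bench; axes as the drive's. From the snout out: round boss 26 mm in diameter for 43 mm, then greased square shaft 18 mm wide, sides level and upright, to 114 mm, then a taper to 11 mm square at the free end.
- home (a point): Point on the shaft axis, 85 mm out from the snout's end face and 130 mm above the bench, where a rotor's origin sits when clicked home (its end is then 2 mm short of the boss); axes as the drive's. The spring ball is here, in the underside of the shaft.
- ball (a joint): Spring ball, 12 mm in diameter, in the underside of the square shaft. Value in m: 0 = fully out (no rotor over it, or clicked into a rotor's groove), about 0.0015 to 0.003 = pressed in by the bore of a rotor that is not in place. Passing it takes about 3 to 12 N along the shaft, on and off.
- cage_rotor: Steel cage rotor, 0.25 to 0.5 kg, at first clicked on the shaft. 80 mm long, origin at its centre, x along its bore. Two end plates 66 mm square, 8 mm thick, joined by a 40 mm square hub and four 10 mm bars near the corners. Bore 20 mm square, right through, grooved at mid-length. Between the snout and its inner plate is a 45 mm gap that fingers can enter from above, one each side of the boss.
- spool_rotor: Spare steel rotor shaped like a spool, 0.2 to 0.45 kg, lying on the bench. Length, plates, 20 mm square bore and groove as the cage rotor, but no bars: between the plates only a hub, 40 mm square, 64 mm long, to be gripped on its flat sides. Origin at its centre (33 mm above the bench), x along its bore, y and z square to its flats. Ends alike; any quarter turn about the bore fits.
- tub: Open grey tub with black rubber floor, loose, 0.6 to 1.1 kg, 210 mm (x) by 160 mm (y) outside, 60 mm high, walls 6 mm, floor 9 mm thick. Origin: centre of its underside, z up. It stands beyond the shaft's free end, x roughly along the shaft, and passes below snout and rotors. Well placed, its origin is below the shaft's line, about 170 mm out from the snout's end face.
- jar: Bystander: amber jar with white cap, 66 mm in diameter, 80 mm high; origin centre of underside.
- bottle: Bystander: white bottle with blue cap, 68 mm in diameter, 150 mm high; origin centre of underside.
- mortar: Bystander: green glass mortar bowl, 120 mm across, 85 mm high; origin centre of underside.
Things that resemble listed ones, but are neither listed nor needed, are in the scene too. What is shaped like the cage_rotor but red is not meant.

How it is judged:
By the outcome, as a careful person would: the job done as asked, in the order asked, and still so for the second after the job is handed in, with the robot touching nothing.
It also fails if it takes over 69 s, if anything falls off the work surface, if the arm or the gripper's body presses on something with over 40 N, if the wrist force passes 120 N, or if a joint passes its speed limit or range.

## Working session

There is one attempt and no reset: what is moved stays moved. The work goes in short steps, Python scripts to look and compute and a tool call to move; the robot and the scene stay as the last step left them, time stands still between calls to the robot, and variables do not carry over. Pictures are saved under pics/ and viewed, and the job is handed in when it is done.

Besides the shell and the picture viewer there is one more tool, called after "Call:" by a JSON object that holds its "method" and its "body". apply_moves: Moves the arm, as the interface text tells. Shift numbers are shares of 10 cm and turn numbers shares of 120 degrees, none past 1 either way. Its arguments: {"type":"object","properties":{"commands":{"type":"array","items":{"type":"number","minimum":-1,"maximum":1}},"force":{"type":"number"}},"required":["commands"]}

```bash
mkdir -p pics; ls; python3 - <<'E'
from rig import env
import cv2,json
s=env.get_state();print(s,env.tcp_to_tips)
for n in ("scene","side","wrist"):
    p=env.camera_params(n);print(n,p["K"].tolist() if hasattr(p["K"],'tolist') else p["K"],p["world_from_camera"])
    cv2.imwrite(f"pics/{n}0.png",cv2.cvtColor(env.camera(n),cv2.COLOR_RGB2BGR))
E
```

```text
pics
{'time_s': 0.0, 'joints': array([-1.36931476e+00,  3.81221443e-01,  1.29825093e+00,  5.84271684e-06,
        1.46359064e+00, -2.15305366e-01]), 'qvel': array([-5.13988427e-05, -5.31185387e-05, -2.13723056e-03, -3.70612095e-04,
        2.21921262e-03, -5.71910366e-04]), 'joint_torque': array([ 2.59318818e-03, -4.48451293e+01, -2.31277585e+01, -5.16437709e-06,
        4.79926777e-03, -9.24139187e-06]), 'position': array([ 222.59899451, -502.66912801,  255.70139974]), 'ee_rot': array([ 0.69181371,  0.14681175, -0.69180242,  0.1457721 ]), 'ft_force': array([ 0.43302439, -1.10785959, -1.12726857]), 'ft_torque': array([0.02882692, 0.01556374, 0.01947361]), 'width': 85.75592688398089} 25.0
scene [[351.05769600064366, 0.0, 249.3009127218608], [0.0, 351.05769600064366, 192.2009054244373], [0.0, 0.0, 1.0]] [[-1.03468553e-01  6.63224569e-01 -7.41233721e-01  1.27588650e+03]
 [ 9.94548266e-01  7.86989613e-02 -6.84121399e-02  4.99090860e+01]
 [ 1.29617119e-02 -7.44271217e-01 -6.67751712e-01  7.65266529e+02]
 [ 0.00000000e+00  0.00000000e+00  0.00000000e+00  1.00000000e+00]]
side [[469.0768679825723, 0.0, 258.38971653486186], [0.0, 469.0768679825723, 194.7926475051588], [0.0, 0.0, 1.0]] [[-7.49526204e-01 -3.23771616e-01  5.77392769e-01 -1.49141831e+02]
 [-6.61967780e-01  3.70570086e-01 -6.51518587e-01  7.01819804e+02]
 [-3.02126225e-03 -8.70545663e-01 -4.92078368e-01  6.65280029e+02]
 [ 0.00000000e+00  0.00000000e+00  0.00000000e+00  1.00000000e+00]]
wrist [[315.12149925159184, 0.0, 259.827648723535], [0.0, 315.12149925159184, 195.395718746284], [0.0, 0.0, 1.0]] [[ 4.04923178e-01 -8.82288751e-01 -2.40007875e-01  2.83895794e+02]
 [-9.14350029e-01 -3.91044516e-01 -1.05110474e-01 -4.76992564e+02]
 [-1.11597427e-03  2.62012874e-01 -9.65063733e-01  3.72828414e+02]
 [ 0.00000000e+00  0.00000000e+00  0.00000000e+00  1.00000000e+00]]
```

View pics/scene0.png

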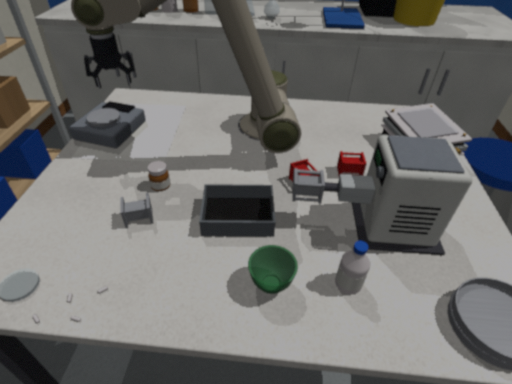

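View pics/side0.png

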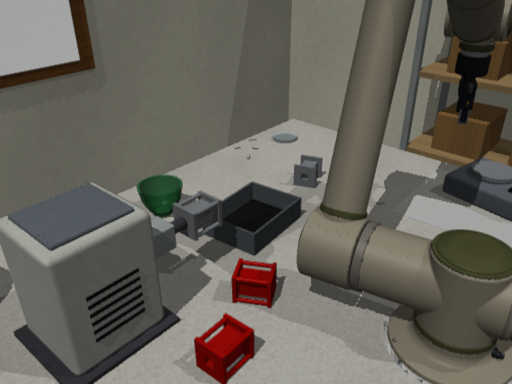

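View pics/wrist0.png

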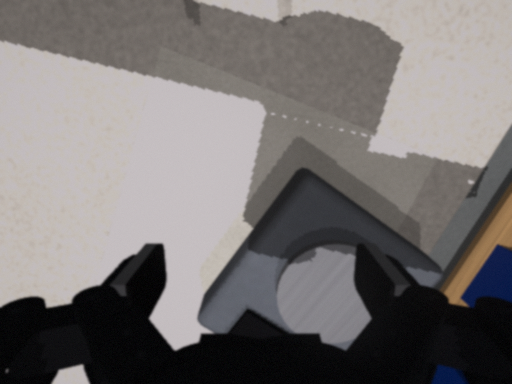

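Candidates so far. Cage rotor: grey cage on the shaft at scene (309,185), versus red cages at (302,170) and (351,162), which are not meant. Spool: grey piece at scene (136,208). Tub: dark tub at (238,210), versus the grey dish at (490,320) and the scale at (108,122).

```bash
python3 - <<'E'
import cv2
a=cv2.imread("pics/scene0.png"); b=cv2.imread("pics/side0.png")
cv2.imwrite("pics/s_a.png",cv2.resize(a[130:270,90:290],None,fx=4,fy=4,interpolation=cv2.INTER_CUBIC))
cv2.imwrite("pics/s_b.png",cv2.resize(a[130:270,280:480],None,fx=4,fy=4,interpolation=cv2.INTER_CUBIC))
cv2.imwrite("pics/s_c.png",cv2.resize(b[140:290,120:330],None,fx=3.8,fy=3.8,interpolation=cv2.INTER_CUBIC))
E
```

```text
(no output)
```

View pics/s_a.png

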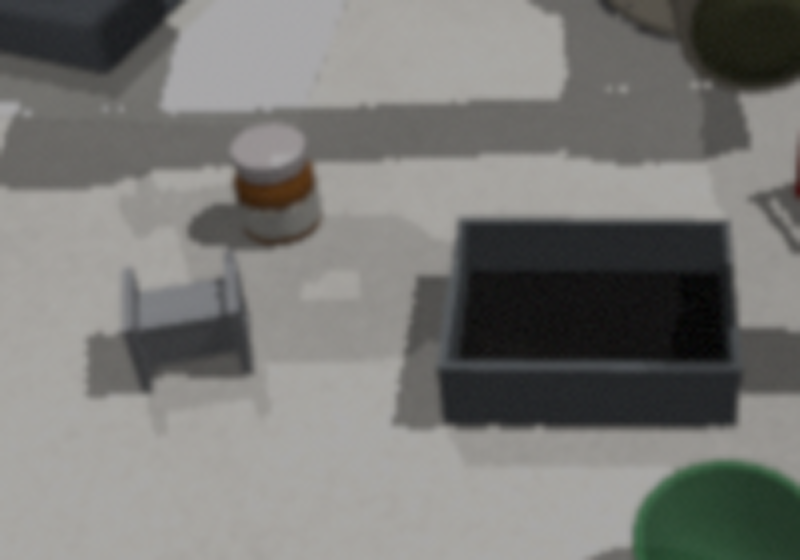

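View pics/s_b.png

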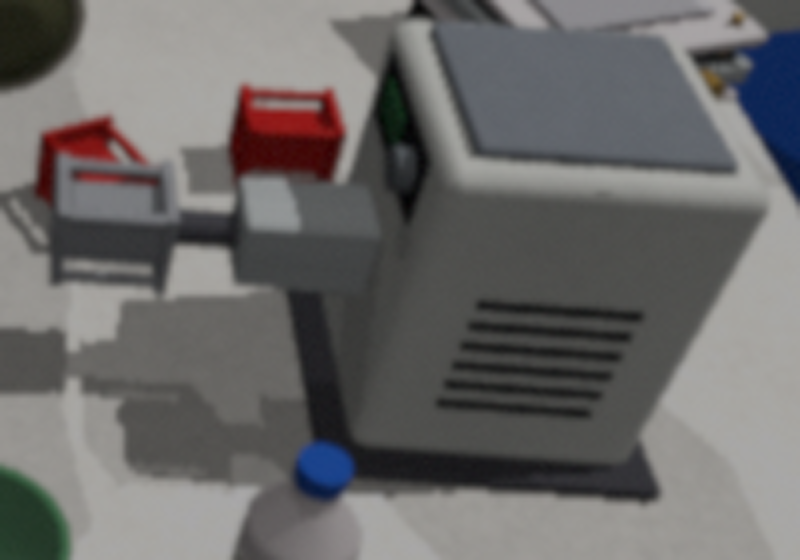

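View pics/s_c.png

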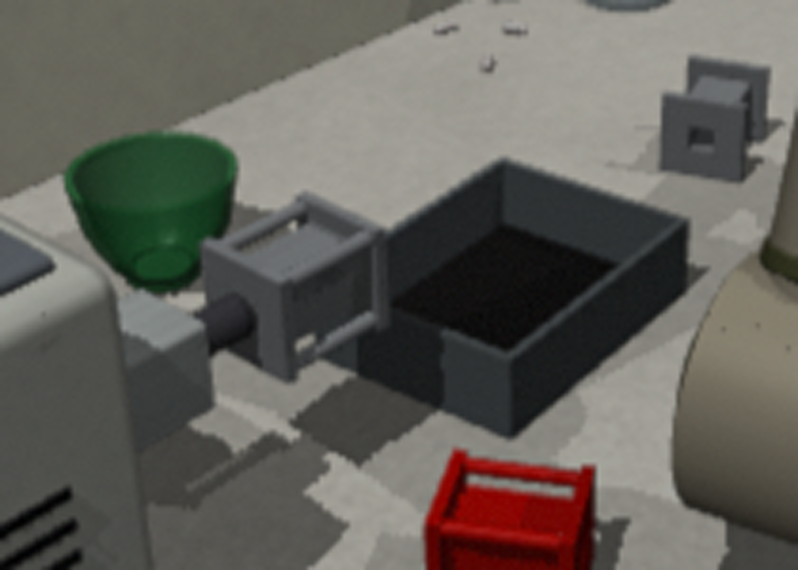

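```bash
cat > h.py <<'E'
import numpy as np,cv2
def ray(P,px):
    K=np.array(P["K"]);T=np.array(P["world_from_camera"])
    d=T[:3,:3]@np.linalg.solve(K,[px[0],px[1],1.0]);return T[:3,3],d/np.linalg.norm(d)
def onz(P,px,z):
    o,d=ray(P,px);return o+d*(z-o[2])/d[2]
def tri(P1,a,P2,b):
    o1,d1=ray(P1,a);o2,d2=ray(P2,b)
    A=np.stack([d1,-d2],1);t=np.linalg.lstsq(A,o2-o1,rcond=None)[0]
    p,q=o1+t[0]*d1,o2+t[1]*d2
    return (p+q)/2,np.linalg.norm(p-q)
def un(c,f,off): return ((c[0]+.5)/f-.5+off[0],(c[1]+.5)/f-.5+off[1])
def proj(P,p):
    K=np.array(P["K"]);T=np.linalg.inv(np.array(P["world_from_camera"]))
    q=K@(T[:3,:3]@np.array(p,float)+T[:3,3]);return q[:2]/q[2]
E
python3 - <<'E'
from h import *
from rig import env
np.set_printoptions(precision=1,suppress=True)
S=env.camera_params("scene");D=env.camera_params("side")
A=lambda c:un(c,4,(90,130));B=lambda c:un(c,4,(280,130));C=lambda c:un(c,3.8,(120,140))
for n,s,d in [("cage in -x",B((170,163)),C((282,282))),("cage in +x",B((172,228)),C((203,242))),("cage out +x",B((52,226)),C((305,195))),("cage out -x",B((62,155)),C((383,235))),
 ("spool +y -x",A((232,255)),C((745,108))),("spool +y +x",A((242,318)),C((663,95))),("spool -y -x",A((126,270)),C((768,68))),("spool -y +x",A((135,335)),C((690,58))),
 ("tub -y-x",A((458,220)),C((688,222))),("tub +y-x",A((730,222)),C((510,352))),("tub -y+x",A((442,368)),C((503,160)))]:
    print(n,*tri(S,s,D,d))
print("tub +x+y",onz(S,A((740,368)),60))
for c in [(240,178),(236,245),(378,238)]: print("snout",onz(S,B(c),158))
for c in [(458,220),(730,222),(740,368),(442,368)]: print("tub z60",onz(S,A(c),60))
print("spool bottoms",onz(S,A((252,372)),0),onz(S,A((148,388)),0))
for c in [(170,163),(172,228),(52,226),(62,155)]: print("cage163",onz(S,B(c),163))
for c in [(282,282),(203,242),(305,195),(383,235)]: print("cage163 side",onz(D,C(c),163))
for c in [(745,108),(663,95),(768,68),(690,58)]: print("spool66 side",onz(D,C(c),66))
print("jar",onz(S,A((278,225)),0),"mortar",onz(S,(272,282),0),"bottle",onz(S,(352,280),0))
E
```

```text
cage in -x [490.  179.7 160.5] 0.4156915688640244
cage in +x [557.7 178.2 158.7] 0.08491811357198449
cage out +x [560.4  99.3 154.8] 0.21635025499849855
cage out -x [487.7 105.5 158.4] 0.7825674908877014
spool +y -x [ 536.5 -321.8   63. ] 1.2472623881818772
spool +y +x [ 597.3 -296.2   62.3] 5.464106687640992
spool -y -x [ 563.4 -391.9   64.3] 0.03641326215297625
spool -y +x [ 622.6 -364.7   62.5] 5.215830939996457
tub -y-x [ 471.1 -164.6   56.4] 0.9026004903160405
tub +y-x [451.7  42.5  61.2] 4.143533984031034
tub -y+x [ 626.  -145.4   57.3] 1.6476039040641433
tub +x+y [605.5  59.5  60. ]
snout [498.  227.8 158. ]
snout [569.1 219.1 158. ]
snout [551. 313. 158.]
tub z60 [ 474.7 -163.9   60. ]
tub z60 [452.2  44.1  60. ]
tub z60 [605.5  59.5  60. ]
tub z60 [ 629.2 -143.9   60. ]
spool bottoms [ 594.4 -299.     0. ] [ 618.7 -369.3    0. ]
cage163 [493.4 179.4 163. ]
cage163 [562.8 177.2 163. ]
cage163 [570.2  98.7 163. ]
cage163 [493.4 104.8 163. ]
cage163 side [486.9 182.  163. ]
cage163 side [551.7 182.7 163. ]
cage163 side [549.  108.9 163. ]
cage163 side [481.9 111.5 163. ]
spool66 side [ 533.3 -317.9   66. ]
spool66 side [ 594.1 -295.    66. ]
spool66 side [ 561.4 -388.7   66. ]
spool66 side [ 619.5 -363.3   66. ]
jar [ 430.4 -328.6    0. ] mortar [759.7  64.2   0. ] bottle [730.7 268.    0. ]
```

```bash
cat >> h.py <<'E'
from scipy.spatial.transform import Rotation as R
np.set_printoptions(precision=2,suppress=True)
def st():
    from rig import env
    s=env.get_state();M=R.from_quat(s["ee_rot"]).as_matrix()
    print("t %.2f pos"%s["time_s"],s["position"],"yaw of tool y deg %.2f"%np.degrees(np.arctan2(M[1,1],M[0,1])),"w %.1f"%s["width"],"F",s["ft_force"],"T",s["ft_torque"],"j",s["joints"]);return s,M
def go(tgt,yaw=None):
    """shift in tool axes (units of 100 mm) & turn (units of 120deg) to reach tgt with tool-y yaw (deg)"""
    s,M=st();d=M.T@(np.array(tgt,float)-s["position"])/100
    c=np.degrees(np.arctan2(M[1,1],M[0,1]))
    t=0 if yaw is None else (c-yaw+180)%360-180
    print("shift xyz",d,"turn %.4f (%.1f deg)"%(t/120,t))
def save(n,f,c=None,k=1):
    from rig import env
    P=env.camera_params(n);im=cv2.cvtColor(env.camera(n),cv2.COLOR_RGB2BGR);cv2.imwrite(f"pics/{f}_raw.png",im)
    if c: im=im[c[1]:c[3],c[0]:c[2]]
    cv2.imwrite(f"pics/{f}.png",cv2.resize(im,None,fx=k,fy=k,interpolation=cv2.INTER_CUBIC))
    import pickle;pickle.dump(P,open(f"pics/{f}.pkl","wb"));return P
E
python3 - <<'E'
from h import *
s,M=st();print(M)
go((540,-150,250),0)
E
```

```text
t 0.15 pos [ 222.63 -502.72  255.87] yaw of tool y deg -66.12 w 85.6 F [-0.82  1.42 -0.09] T [0.06 0.01 0.04] j [-1.37  0.38  1.3   0.    1.46 -0.22]
[[-0.    0.4  -0.91]
 [ 0.   -0.91 -0.4 ]
 [-1.   -0.   -0.  ]]
t 0.15 pos [ 222.63 -502.72  255.87] yaw of tool y deg -66.12 w 85.6 F [-0.82  1.42 -0.09] T [0.06 0.01 0.04] j [-1.37  0.38  1.3   0.    1.46 -0.22]
shift xyz [ 0.06 -1.94 -4.33] turn -0.5510 (-66.1 deg)
```

Call:
{"method": "apply_moves", "body": {"commands": [0.6,0,-0.06,-0.125,0.04,0.6,0,-0.12,-0.25,0.08,0.6,0,-0.18,-0.375,0.12,0.6,0,-0.24,-0.5,0.145,0.6,0,-0.3,-0.625,0.145,0.6,0,-0.36,-0.75,0.145,0.6,0,-0.42,-0.875,0.145,0.6,0,-0.48,-1,0.145], "force": 40}}

```text
time_s: 0.82
position: [295.4, -417.6, 256.3]
ee_rot: [-0.706, -0.04, 0.706, -0.04]
ft_force: [0.2, -0.4, -0.2]
width: 51.4
```

```bash
python3 - <<'E'
from h import *
go((551.6,-151,220),-83.5)
E
```

```text
t 0.82 pos [ 295.41 -417.55  256.29] yaw of tool y deg -83.46 w 51.4 F [ 0.23 -0.35 -0.16] T [ 0.02 -0.02  0.  ] j [-1.19  0.31  1.4   0.    1.43  0.27]
shift xyz [ 0.36 -2.36 -2.85] turn 0.0004 (0.0 deg)
```

Call:
{"method": "apply_moves", "body": {"commands": [0.6,0,-0.1,-0.12,0,0.6,0,-0.2,-0.24,0,0.6,0,-0.3,-0.36,0,0.6,0,-0.4,-0.48,0,0.6,0,-0.5,-0.6,0,0.6,0,-0.6,-0.72,0,0.6,0,-0.7,-0.84,0,0.6,0,-0.8,-0.96,0]}}

```text
time_s: 1.48
position: [381.8, -327.0, 256.3]
ee_rot: [0.706, 0.04, -0.706, 0.04]
ft_force: [0.1, -0.8, 0.2]
width: 51.1
```

Call:
{"method": "apply_moves", "body": {"commands": [0.6,0,-0.1,-0.12,0,0.6,0,-0.2,-0.24,0,0.6,0,-0.3,-0.36,0,0.6,0,-0.4,-0.48,0,0.6,0,-0.5,-0.6,0,0.6,0,-0.6,-0.72,0,0.6,0,-0.7,-0.84,0,0.6,0,-0.8,-0.96,0]}}

```text
time_s: 2.15
position: [468.0, -236.6, 256.3]
ee_rot: [-0.706, -0.04, 0.706, -0.04]
ft_force: [0.3, -0.0, 0.5]
width: 51.5
```

```bash
python3 - <<'E'
from h import *
go((551.6,-151,220),-83.5)
save("wrist","w1",None,1.5)
E
```

```text
t 2.15 pos [ 468.05 -236.6   256.31] yaw of tool y deg -83.46 w 51.5 F [ 0.25 -0.04  0.46] T [ 0.05 -0.05 -0.02] j [-0.69  0.34  1.37 -0.    1.44  0.76]
shift xyz [ 0.36 -0.76 -0.93] turn 0.0003 (0.0 deg)
```

View pics/w1.png

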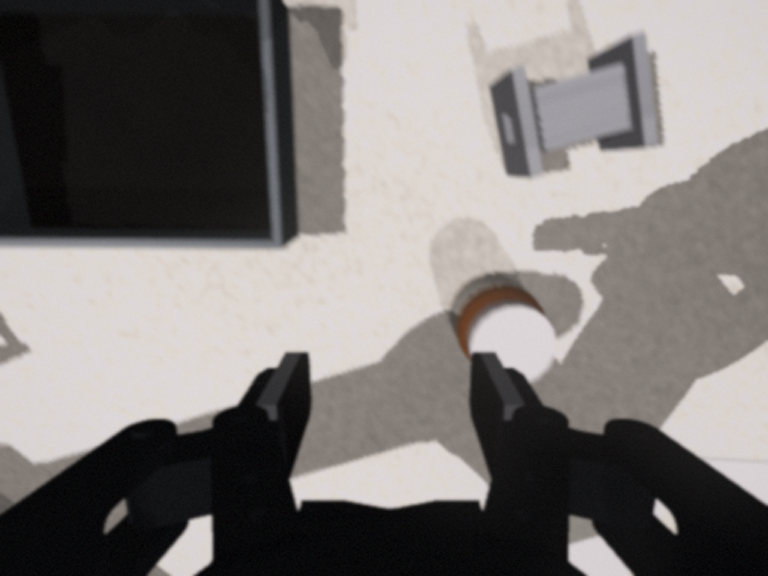

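```bash
python3 - <<'E'
from h import *
import pickle
im=cv2.imread("pics/w1_raw.png")
cv2.imwrite("pics/w1_sp.png",cv2.resize(im[10:130,310:460],None,fx=5,fy=5,interpolation=cv2.INTER_CUBIC))
cv2.imwrite("pics/w1_tb.png",cv2.resize(im[0:180,130:240],None,fx=3.3,fy=3.3,interpolation=cv2.INTER_CUBIC))
E
```

```text
(no output)
```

View pics/w1_sp.png

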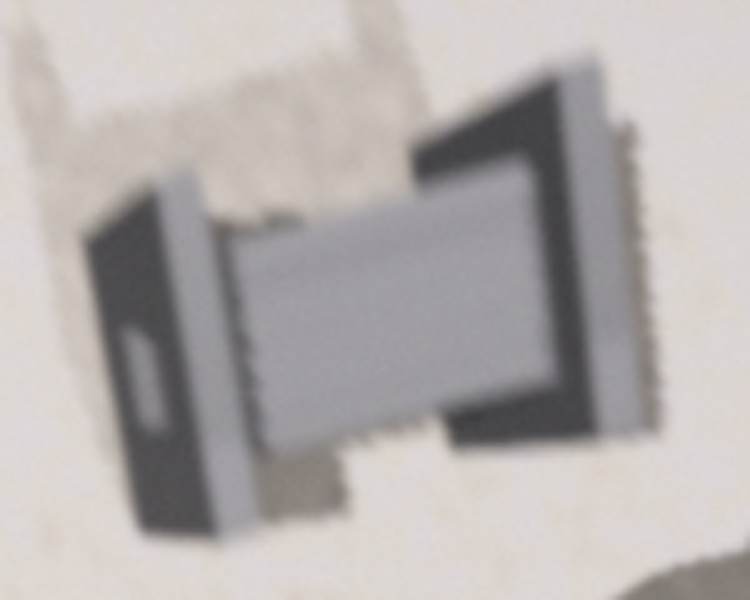

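View pics/w1_tb.png

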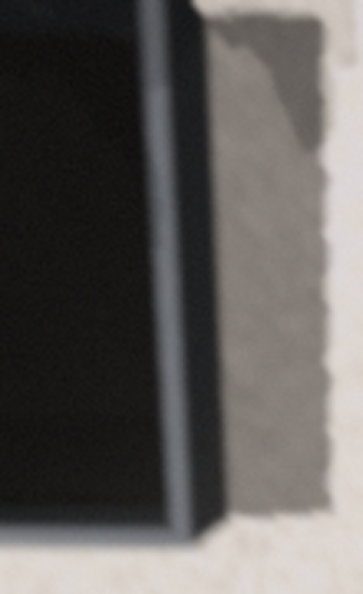

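```bash
python3 - <<'E'
from h import *
import pickle
P=pickle.load(open("pics/w1.pkl","rb"))
U=lambda c:un(c,5,(310,10)); V=lambda c:un(c,3.3,(130,0))
q={k:onz(P,U(c),66)[:2] for k,c in dict(Lo1=(155,178),Lo2=(218,540),Ro1=(597,60),Ro2=(655,432),Li1=(198,170),Li2=(258,530),Ri1=(557,72),Ri2=(597,438)).items()}
for k in q: print(k,q[k])
c=(q["Lo1"]+q["Lo2"]+q["Ro1"]+q["Ro2"])/4
for a,b in (("Lo1","Lo2"),("Ro1","Ro2")): d=q[b]-q[a];print(np.linalg.norm(d),np.degrees(np.arctan2(d[1],d[0])))
for a,b in (("Lo1","Ro1"),("Lo2","Ro2")): d=q[b]-q[a];print(np.linalg.norm(d),np.degrees(np.arctan2(d[1],d[0])))
print("spool c",c)
a,b=onz(P,V((193,542)),60),onz(P,V((168,0)),60);print("tub outer",a,b,np.degrees(np.arctan2(*(b-a)[1::-1])))
a,b=onz(P,V((168,530)),60),onz(P,V((138,0)),60);print("tub inner",a,b)
E
```

```text
Lo1 [ 598.19 -295.52]
Lo2 [ 537.53 -318.75]
Ro1 [ 625.82 -369.28]
Ro2 [ 566.04 -395.87]
Li1 [ 600.36 -302.92]
Li2 [ 540.2  -325.92]
Ri1 [ 623.16 -362.77]
Ri2 [ 563.76 -385.41]
64.9606625504316 -159.0421717734028
65.42636200796528 -156.02802100679153
78.77008971219605 -69.46625903616307
82.21380407690863 -69.70997901964269
spool c [ 581.89 -344.86]
tub outer [ 474.3 -164.6   60. ] [ 619.65 -149.96   60.  ] 5.749896090363141
tub inner [ 477.1  -156.87   60.  ] [ 618.74 -142.     60.  ]
```

Call:
{"method": "apply_moves", "body": {"commands": [0.6,0.05,-0.12,-0.15,0,0.6,0.1,-0.24,-0.3,0,0.6,0.2,-0.36,-0.45,0,0.6,0.35,-0.48,-0.6,0,0.6,0.5,-0.6,-0.75,0,0.6,0.65,-0.7,-0.88,0,0.6,0.8,-0.745,-0.945,0,0.6,0.95,-0.745,-0.945,0]}}

```text
time_s: 2.87
position: [553.8, -151.6, 160.5]
ee_rot: [0.706, 0.041, -0.706, 0.041]
ft_force: [-0.8, 0.6, 0.4]
width: 51.0
```

```bash
python3 - <<'E'
from h import *
go((553,-152.5,60),-84)
save("scene","s1",(180,130,460,290),2.8)
E
```

```text
t 2.87 pos [ 553.77 -151.56  160.47] yaw of tool y deg -83.37 w 51.0 F [-0.78  0.62  0.42] T [-0.02  0.06  0.02] j [-0.47  0.51  1.38  0.    1.25  0.98]
shift xyz [1.   0.01 0.01] turn 0.0053 (0.6 deg)
```

View pics/s1.png

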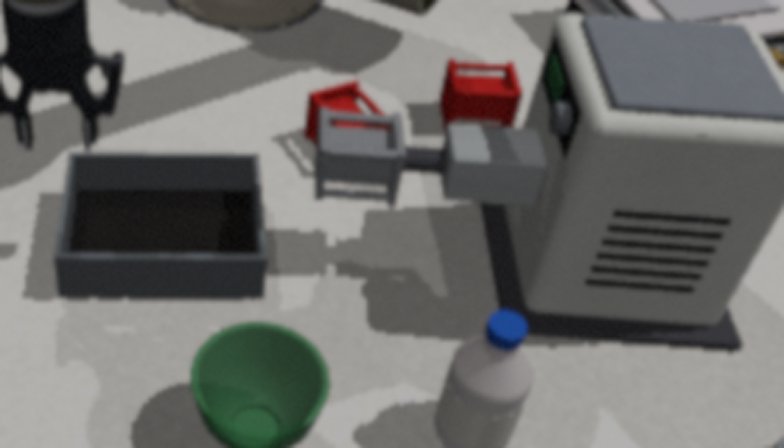

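Call:
{"method": "apply_moves", "body": {"commands": [0.6,0.2,0,0,0,0.6,0.4,0,0,0,0.6,0.6,0.01,0.01,0,0.6,0.8,0.01,0.01,0,0.6,0.95,0.01,0.01,0,0.6,1,0.01,0.01,0,0,1,0.01,0.01,0,0,1,0.01,0.01,0]}}

```text
time_s: 3.58
position: [552.3, -154.5, 62.2]
ee_rot: [0.706, 0.04, -0.706, 0.04]
ft_force: [0.3, 0.4, -0.1]
width: 28.2
```

```bash
python3 - <<'E'
from h import *
st()
save("wrist","w2",None,1.5)
st()
E
```

```text
t 3.58 pos [ 552.33 -154.45   62.18] yaw of tool y deg -83.51 w 28.2 F [ 0.32  0.37 -0.09] T [ 0.04 -0.02 -0.01] j [-0.48  0.63  1.49 -0.    1.02  0.98]
t 3.63 pos [ 552.49 -154.55   62.51] yaw of tool y deg -83.51 w 20.6 F [-0.07  0.88 -0.29] T [-0.01 -0.   -0.01] j [-0.48  0.63  1.49 -0.    1.02  0.98]
```

View pics/w2.png

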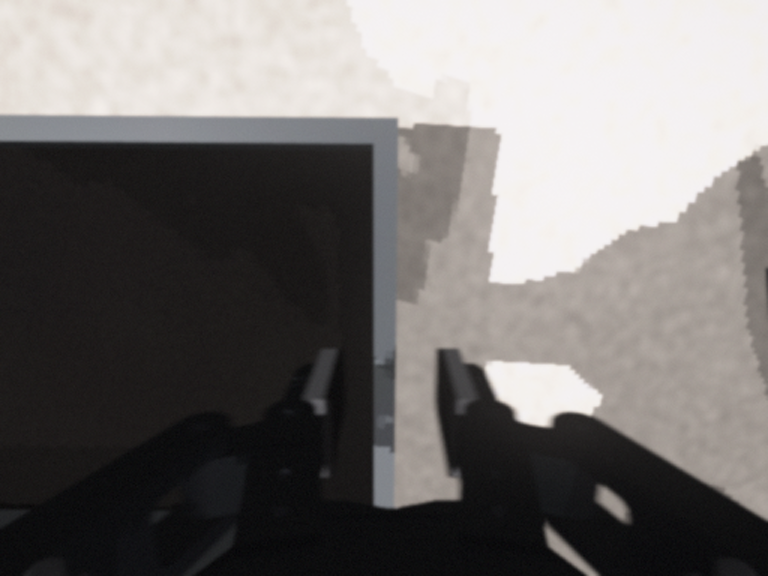

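```bash
python3 - <<'E'
from h import *
from rig import env
S=env.camera_params("scene")
B=lambda c:un(c,2.8,(180,130))
for z in (6,12):
    a,b,c=[onz(S,B(p),z) for p in ((516,338),(738,347),(487,205))]
    d=b-a;e=c-a
    print(z,a,b,c,"edge dir",np.degrees(np.arctan2(d[1],d[0])),"front dir",np.degrees(np.arctan2(e[1],e[0])))
# housing top front edges z=265
for p in ((594,112),(580,20),(560,125),(783,135)): print(onz(S,B(p),265))
# snout z158 edges
a,b=onz(S,B((446,185)),158)-0,onz(S,B((540,190)),158);print("snout",a,b)
# snout near-bottom edge z=102
a,b=[onz(S,B(p),102) for p in ((446,197),(530,206))];d=b-a;print("snout bottom",a,b,np.degrees(np.arctan2(d[1],d[0])))
E
```

```text
6 [634.14 309.92   6.  ] [620.69 525.     6.  ] [444.51 303.69   6.  ] edge dir 93.57883169141222 front dir -178.11801910722883
12 [639.21 307.87  12.  ] [625.87 521.25  12.  ] [451.08 301.69  12.  ] edge dir 93.57883169141223 front dir -178.1180191072288
[603.87 318.7  265.  ]
[462.65 333.2  265.  ]
[624.82 287.58 265.  ]
[616.32 465.73 265.  ]
snout [588.2  218.36 158.  ] [584.92 303.71 158.  ]
snout bottom [542.69 232.38 102.  ] [546.11 313.64 102.  ] 87.59147717523456
```

```bash
python3 - <<'E'
from h import *
im=cv2.imread("pics/s1_raw.png")
cv2.imwrite("pics/s1_b.png",cv2.resize(im[155:260,285:450],None,fx=4.8,fy=4.8,interpolation=cv2.INTER_CUBIC))
E
```

```text
(no output)
```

View pics/s1_b.png

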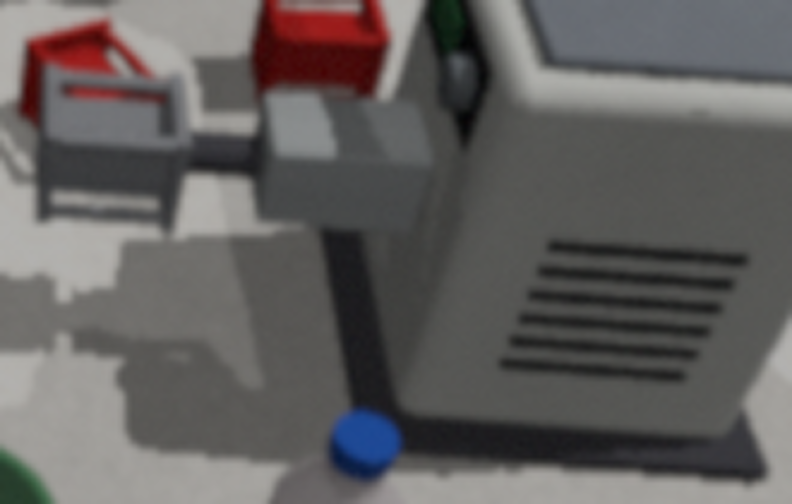

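Call:
{"method": "apply_moves", "body": {"commands": [0,0,0,0,0,0,0,0,0,0,0,0,0,0,0,0,0,-0.05,0.01,0.01,0,0,-0.13,0.02,0.015,0,0,-0.23,0.035,0.02,0,0,-0.33,0.055,0.03,0,0,-0.43,0.075,0.0375]}}

```text
time_s: 4.3
position: [540.7, -113.7, 62.6]
ee_rot: [0.708, 0.011, -0.706, 0.013]
ft_force: [0.6, -7.0, 3.7]
width: 5.1
```

```bash
python3 - <<'E'
from h import *
go((530.6,-46,61),-88)
E
```

```text
t 4.30 pos [ 540.67 -113.69   62.6 ] yaw of tool y deg -88.08 w 5.1 F [ 0.64 -7.01  3.67] T [-0.97 -0.1  -0.02] j [-0.42  0.6   1.55 -0.    0.98  1.12]
shift xyz [ 0.01 -0.68  0.08] turn -0.0007 (-0.1 deg)
```

Call:
{"method": "apply_moves", "body": {"commands": [0,0,-0.11,0.01,0,0,0,-0.22,0.03,0,0,0,-0.33,0.04,0,0,0,-0.44,0.05,0,0,0,-0.55,0.07,0,0,0,-0.64,0.08,0,0,0,-0.68,0.08,0,0.5,0,-0.68,0.08,0]}}

```text
time_s: 4.97
position: [529.7, -44.5, 62.1]
ee_rot: [0.708, 0.012, -0.706, 0.013]
ft_force: [-0.3, 0.3, 0.1]
width: 15.9
```

Call:
{"method": "apply_moves", "body": {"commands": [0.5,0,0,0,0,0.5,0,0,0,0,0.5,-0.1,0,0,0,0.5,-0.3,0,0,0,0.5,-0.5,0,0,0,0.5,-0.7,0,0,0,0.5,-0.9,0,0,-0.05,0.5,-1,0,0,-0.1]}}

```text
time_s: 5.63
position: [529.9, -45.0, 164.4]
ee_rot: [0.703, 0.087, -0.7, 0.088]
ft_force: [0.1, -0.9, 0.9]
width: 42.3
```

```bash
python3 - <<'E'
from h import *
go((524,40,270),0)
save("scene","s2",(180,130,460,290),2.8)
save("wrist","w3",None,1.5)
E
```

```text
t 5.63 pos [529.9  -45.04 164.38] yaw of tool y deg -75.76 w 42.3 F [ 0.06 -0.86  0.91] T [-0.07 -0.02 -0.02] j [-0.31  0.43  1.5   0.    1.21  1.01]
shift xyz [-1.06 -0.84 -0.16] turn -0.6313 (-75.8 deg)
```

View pics/s2.png

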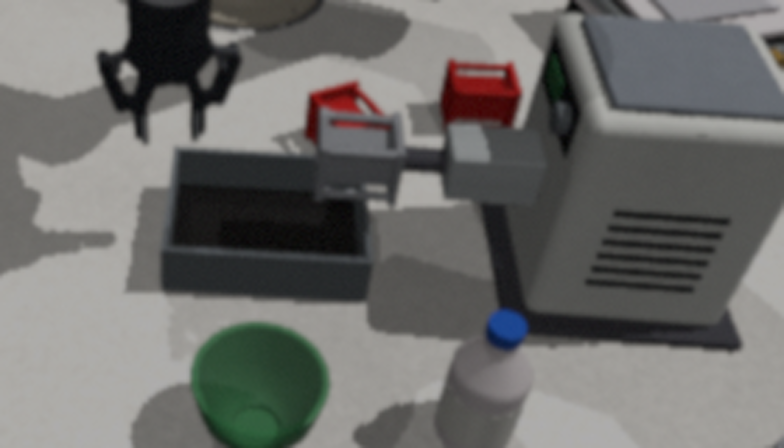

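View pics/w3.png

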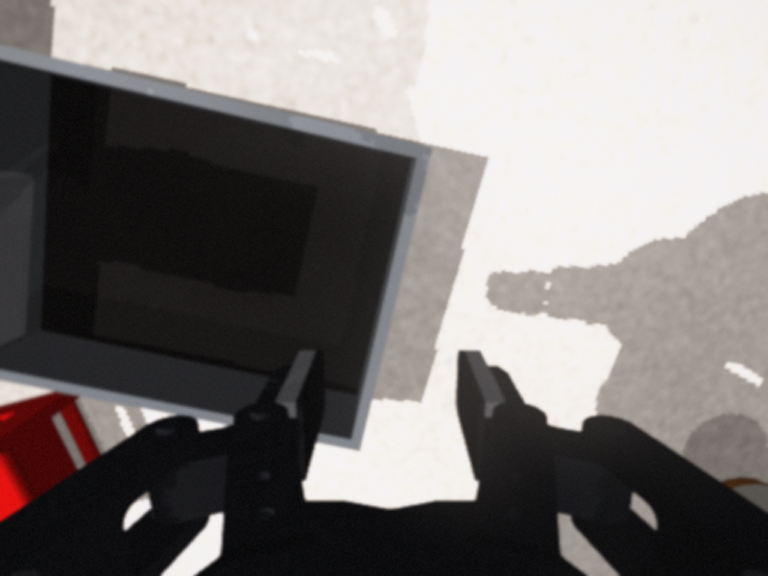

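Call:
{"method": "apply_moves", "body": {"commands": [0.5,-0.12,0,0,-0.05,0.5,-0.25,-0.1,-0.03,-0.1,0.5,-0.4,-0.2,-0.05,-0.16,0.5,-0.55,-0.3,-0.08,-0.22,0.5,-0.7,-0.4,-0.1,-0.28,0.5,-0.85,-0.5,-0.13,-0.34,0.5,-0.95,-0.65,-0.16,-0.4,0.5,-1,-0.8,-0.2,-0.46]}}

```text
time_s: 6.4
position: [529.4, 38.1, 262.0]
ee_rot: [0.583, 0.401, -0.582, 0.401]
ft_force: [-0.3, 0.1, -0.4]
width: 42.6
```

```bash
python3 - <<'E'
from h import *
go((526,105,265),0)
E
```

```text
t 6.40 pos [529.39  38.08 262.02] yaw of tool y deg -20.95 w 42.6 F [-0.31  0.12 -0.41] T [0.01 0.02 0.02] j [-0.15  0.34  1.34  0.    1.46  0.21]
shift xyz [-0.03 -0.27 -0.61] turn -0.1746 (-20.9 deg)
```

Call:
{"method": "apply_moves", "body": {"commands": [0.5,0,-0.03,-0.07,-0.05,0.5,0,-0.06,-0.15,-0.1,0.5,0,-0.1,-0.25,-0.15,0.5,0,-0.15,-0.35,-0.175,0.5,0,-0.2,-0.45,-0.175,0.5,0,-0.25,-0.55,-0.175,0.5,0,-0.27,-0.6,-0.175,0.5,0,-0.27,-0.61,-0.175]}}

```text
time_s: 7.07
position: [525.9, 105.4, 261.1]
ee_rot: [-0.5, -0.5, 0.5, -0.499]
ft_force: [0.3, 0.8, 0.2]
width: 42.6
```

```bash
python3 - <<'E'
from h import *
st()
save("wrist","w4",None,1.5)
E
```

```text
t 7.07 pos [525.91 105.35 261.14] yaw of tool y deg -0.10 w 42.6 F [0.34 0.82 0.17] T [-0.08 -0.03  0.05] j [-0.02  0.35  1.33  0.    1.46 -0.02]
```

View pics/w4.png

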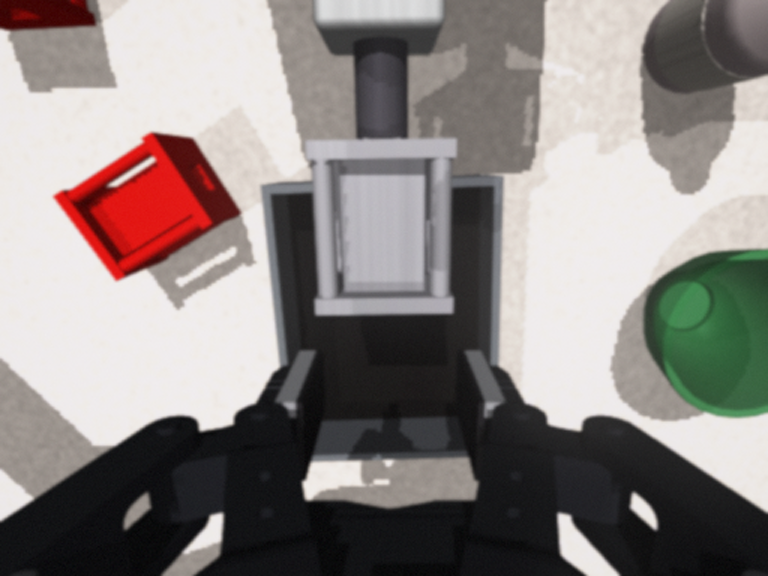

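```bash
python3 - <<'E'
from h import *
im=cv2.imread("pics/w4_raw.png")
cv2.imwrite("pics/w4_c.png",cv2.resize(im[0:215,195:315],None,fx=2.7*1,fy=2.7,interpolation=cv2.INTER_CUBIC))
g=cv2.cvtColor(im,cv2.COLOR_BGR2GRAY).astype(int)
# boss rows
for r in (40,55,70,80): 
    row=cv2.GaussianBlur(im,(1,5),0)[r].astype(int).sum(1); d=np.diff(row); 
    sub=d[215:300]; print(r,[(215+i,sub[i]) for i in np.argsort(-abs(sub))[:6]])
for r in (97,99,203,205):
    row=im[r].astype(int).sum(1); d=np.diff(row);sub=d[195:315]; print(r,[(195+i,sub[i]) for i in np.argsort(-abs(sub))[:8]])
E
```

```text
40 [(np.int64(235), np.int64(-118)), (np.int64(271), np.int64(109)), (np.int64(270), np.int64(96)), (np.int64(236), np.int64(-88)), (np.int64(234), np.int64(-76)), (np.int64(272), np.int64(68))]
55 [(np.int64(271), np.int64(112)), (np.int64(236), np.int64(-95)), (np.int64(235), np.int64(-89)), (np.int64(270), np.int64(81)), (np.int64(272), np.int64(69)), (np.int64(237), np.int64(-33))]
70 [(np.int64(271), np.int64(105)), (np.int64(236), np.int64(-95)), (np.int64(270), np.int64(74)), (np.int64(235), np.int64(-70)), (np.int64(272), np.int64(60)), (np.int64(237), np.int64(-49))]
80 [(np.int64(271), np.int64(110)), (np.int64(236), np.int64(-85)), (np.int64(237), np.int64(-74)), (np.int64(270), np.int64(72)), (np.int64(272), np.int64(64)), (np.int64(235), np.int64(-49))]
97 [(np.int64(200), np.int64(-99)), (np.int64(199), np.int64(-91)), (np.int64(303), np.int64(-77)), (np.int64(304), np.int64(-70)), (np.int64(203), np.int64(47)), (np.int64(202), np.int64(36)), (np.int64(201), np.int64(-33)), (np.int64(305), np.int64(-33))]
99 [(np.int64(200), np.int64(-101)), (np.int64(199), np.int64(-91)), (np.int64(304), np.int64(-75)), (np.int64(303), np.int64(-69)), (np.int64(203), np.int64(46)), (np.int64(201), np.int64(-34)), (np.int64(202), np.int64(33)), (np.int64(204), np.int64(30))]
203 [(np.int64(209), np.int64(149)), (np.int64(302), np.int64(-129)), (np.int64(301), np.int64(-128)), (np.int64(208), np.int64(117)), (np.int64(210), np.int64(91)), (np.int64(300), np.int64(-65)), (np.int64(303), np.int64(-54)), (np.int64(207), np.int64(34))]
205 [(np.int64(209), np.int64(153)), (np.int64(301), np.int64(-130)), (np.int64(302), np.int64(-128)), (np.int64(208), np.int64(125)), (np.int64(210), np.int64(87)), (np.int64(300), np.int64(-78)), (np.int64(303), np.int64(-42)), (np.int64(207), np.int64(27))]
```

View pics/w4_c.png

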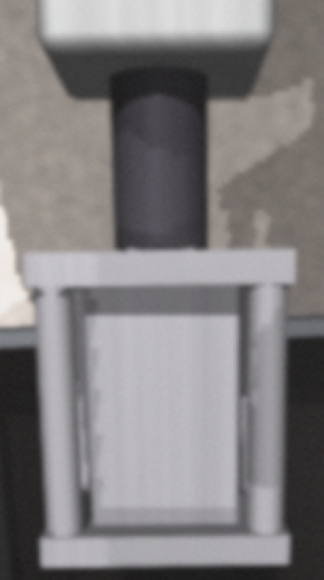

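```bash
python3 - <<'E'
from h import *
import pickle
P=pickle.load(open("pics/w4.pkl","rb"))
for r,a,b in ((98,200.2,304.2),(204,209.7,302.2)):
    p,q=onz(P,(a+.5,r),163),onz(P,(b+.5,r),163);print("plate",p,q,(p+q)/2)
pi=[onz(P,((200.2+304.2)/2+.5,v),163) for v in ((250/2.7),)];po=onz(P,(256.4,568/2.7),163);print("inner face",pi,"outer face",po)
for r,a,b in ((40,235.4,271.4),(55,236,271.3),(70,236.3,271.4),(80,236.7,271.4)):
    p,q=onz(P,(a+.5,r),131),onz(P,(b+.5,r),131);print("boss",p,q,(p+q)/2,np.linalg.norm(p-q))
print("snout end top (z~158)",onz(P,(160/2.7+195,40/2.7),158), "lower z102?",onz(P,(160/2.7+195,98/2.7),102))
E
```

```text
plate [488.07 178.06 163.  ] [555.97 177.95 163.  ] [522.02 178.   163.  ]
plate [491.18 105.81 163.  ] [557.12 105.71 163.  ] [524.15 105.76 163.  ]
inner face [array([522.05, 181.36, 163.  ])] outer face [524.09 100.99 163.  ]
boss [509.57 218.88 131.  ] [535.37 218.83 131.  ] [522.47 218.85 131.  ] 25.805594947370004
boss [509.79 208.94 131.  ] [535.39 208.89 131.  ] [522.59 208.91 131.  ] 25.59564357024869
boss [509.8  198.77 131.  ] [535.54 198.72 131.  ] [522.67 198.74 131.  ] 25.747572476390005
boss [509.95 191.85 131.  ] [535.6  191.81 131.  ] [522.78 191.83 131.  ] 25.653690260857392
snout end top (z~158) [523.27 228.   158.  ] lower z102? [522.27 227.22 102.  ]
```

Call:
{"method": "apply_moves", "body": {"commands": [0.45,0,0,-0.1,0,0.45,0,0,-0.25,-0.0075,0.45,0,-0.01,-0.4,-0.0075,0.45,0,-0.02,-0.55,-0.0075,0.45,0,-0.03,-0.7,-0.0075,0.45,0,-0.03,-0.85,-0.0075,0.45,0,-0.03,-0.93,-0.0075,0.45,0.05,-0.03,-0.95,-0.0075]}}

```text
time_s: 7.78
position: [523.4, 200.5, 256.9]
ee_rot: [0.497, 0.504, -0.496, 0.504]
ft_force: [-0.4, 0.5, 0.1]
width: 38.7
```

```bash
python3 - <<'E'
from h import *
go((522.8,201,137),0.8)
save("wrist","w5",None,1.5)
E
```

```text
t 7.78 pos [523.44 200.51 256.88] yaw of tool y deg 0.89 w 38.7 F [-0.41  0.54  0.1 ] T [ 0.02 -0.04  0.01] j [0.15 0.4  1.27 0.   1.47 0.14]
shift xyz [ 1.2  -0.01 -0.  ] turn 0.0007 (0.1 deg)
```

View pics/w5.png

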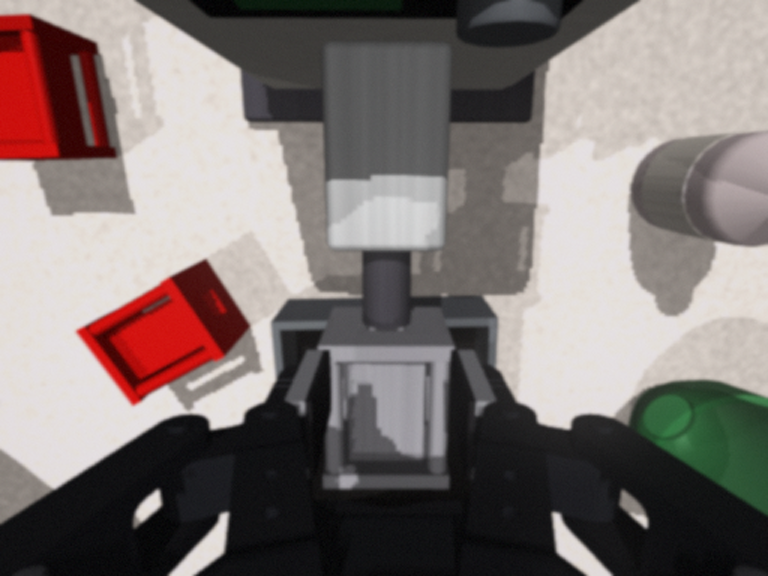

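Call:
{"method": "apply_moves", "body": {"commands": [0.45,0.1,0,0,0,0.45,0.25,0,0,0,0.45,0.4,0,0,0,0.45,0.5,0,0,0,0.45,0.6,0,0,0,0.45,0.7,0,0,0,0.45,0.8,0,0,0,0.45,0.9,0,0,0]}}

```text
time_s: 8.5
position: [523.3, 199.2, 165.6]
ee_rot: [0.496, 0.504, -0.496, 0.504]
ft_force: [0.2, -0.2, 0.5]
width: 38.8
```

```bash
python3 - <<'E'
from h import *
go((522.8,201,137),0.8)
save("scene","s3",(240,120,440,260),3.5)
save("wrist","w6",None,1.5)
E
```

```text
t 8.50 pos [523.32 199.23 165.6 ] yaw of tool y deg 0.84 w 38.8 F [ 0.21 -0.23  0.54] T [ 0.03 -0.03  0.01] j [ 0.15  0.48  1.41 -0.    1.25  0.14]
shift xyz [ 0.29 -0.01 -0.02] turn 0.0003 (0.0 deg)
```

View pics/s3.png

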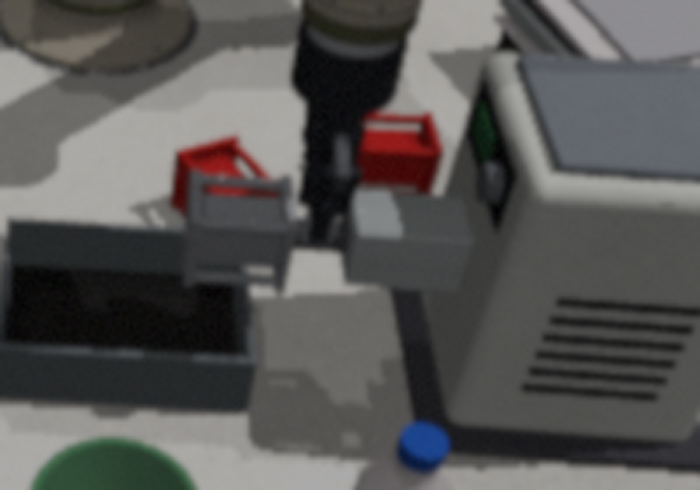

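View pics/w6.png

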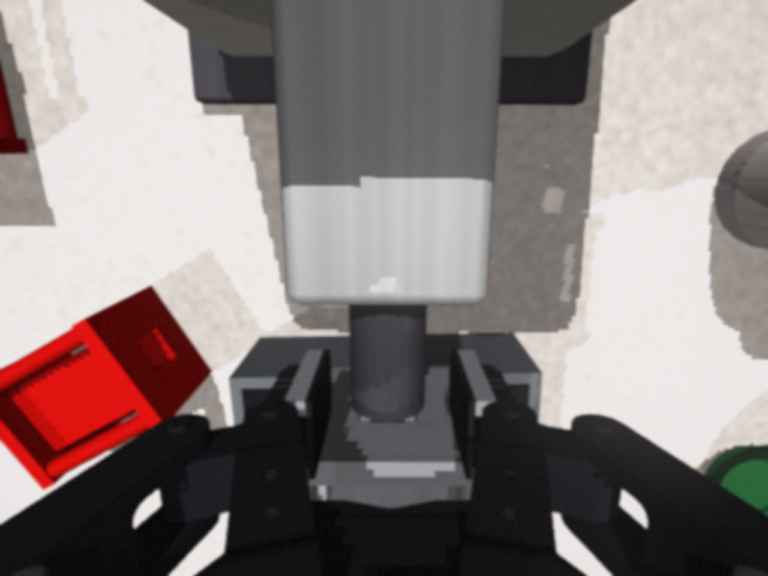

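Call:
{"method": "apply_moves", "body": {"commands": [0.45,0.1,0,0,0,0.45,0.2,0,0,0,0.45,0.28,0,0,0,0.45,0.29,0,0.04,0,0.45,0.29,0,0.11,0,0.45,0.29,0,0.18,0,0.45,0.29,0,0.25,0,0.45,0.29,0,0.32,0]}}

```text
time_s: 9.27
position: [523.7, 167.7, 137.5]
ee_rot: [0.497, 0.504, -0.496, 0.503]
ft_force: [-0.4, 6.5, 0.8]
width: 38.3
```

```bash
python3 - <<'E'
from h import *
go((523.4,102,137),0.8)
save("side","d3",(100,120,330,290),3.4)
E
```

```text
t 9.27 pos [523.65 167.65 137.47] yaw of tool y deg 0.86 w 38.3 F [-0.38  6.51  0.84] T [0.81 0.   0.03] j [0.09 0.49 1.48 0.   1.17 0.08]
shift xyz [ 0.   -0.01  0.66] turn 0.0005 (0.1 deg)
```

View pics/d3.png

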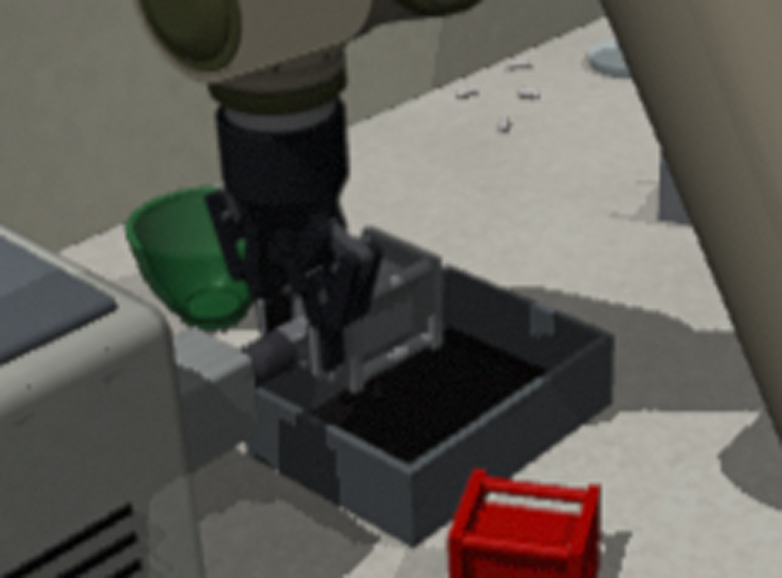

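Call:
{"method": "apply_moves", "body": {"commands": [0.45,0,0,0.08,0,0.45,0,0,0.16,0,0.45,0,0,0.24,0,0.45,0,0,0.32,0,0.45,0,0,0.4,0,0.45,0,0,0.48,0,0.45,0,0,0.55,0,0.45,0,0,0.62,0]}}

```text
time_s: 9.98
position: [524.6, 104.5, 137.3]
ee_rot: [0.496, 0.504, -0.496, 0.504]
ft_force: [0.3, 0.2, 0.3]
width: 38.5
```

```bash
python3 - <<'E'
from h import *
st()
save("side","d4",(100,120,330,290),3.4)
E
```

```text
t 9.98 pos [524.58 104.47 137.28] yaw of tool y deg 0.83 w 38.5 F [0.29 0.22 0.26] T [-0.05  0.01  0.02] j [-0.02  0.47  1.52 -0.    1.15 -0.04]
```

View pics/d4.png

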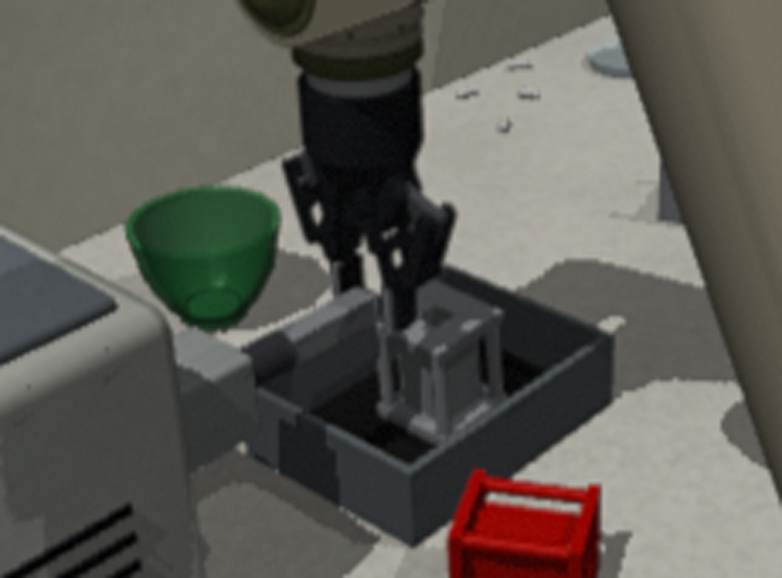

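Call:
{"method": "apply_moves", "body": {"commands": [0.45,0,0,-0.1,0,0.45,0,0,-0.2,0,0.45,0,0,-0.3,0,0.45,0,0,-0.3,0,0,0,0,-0.3,0,0,0,0,-0.3,0,0,0,0,-0.3,0,0,0,0,-0.3,0], "force": 20}}

```text
time_s: 10.7
position: [522.4, 136.0, 137.0]
ee_rot: [0.495, 0.505, -0.497, 0.502]
ft_force: [-6.7, 3.2, 3.0]
width: 17.7
```

```bash
python3 - <<'E'
from h import *
st()
save("wrist","w7",None,1.5)
st()
E
```

```text
t 10.70 pos [522.43 135.98 137.04] yaw of tool y deg 0.86 w 17.7 F [-6.65  3.18  2.97] T [ 0.58  1.06 -0.11] j [0.03 0.48 1.51 0.   1.16 0.02]
t 10.75 pos [522.45 135.98 137.02] yaw of tool y deg 0.86 w 17.7 F [-6.34  3.39  2.86] T [ 0.57  1.13 -0.1 ] j [0.03 0.48 1.51 0.   1.16 0.02]
```

View pics/w7.png

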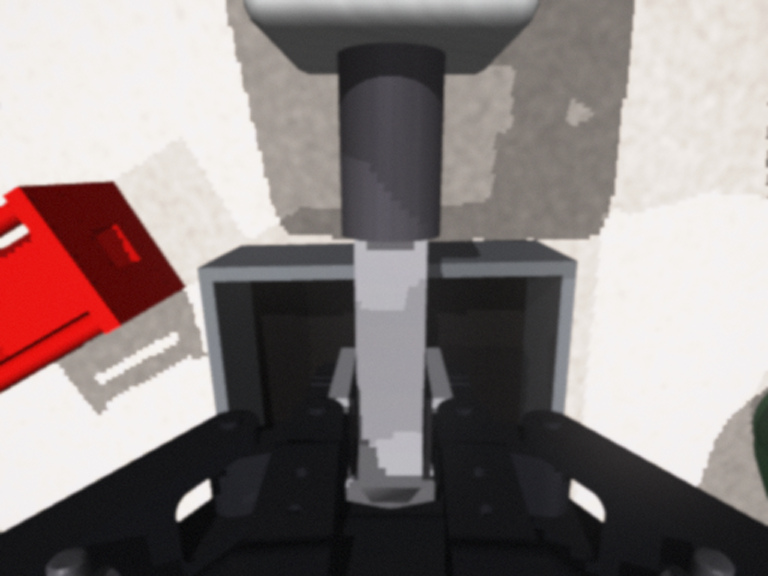

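Call:
{"method": "apply_moves", "body": {"commands": [0,0,-0.01,0,0,0,0,-0.017,0,0,0,0,-0.017,0,0,0,0,-0.017,0,0,0,0,-0.017,0,0,0,0,-0.017,0,0,0,0,-0.017,0,0,0,0,-0.017,0,0]}}

```text
time_s: 11.42
position: [522.4, 136.0, 137.1]
ee_rot: [0.497, 0.504, -0.496, 0.503]
ft_force: [1.0, 4.7, -1.5]
width: 17.6
```

```bash
python3 - <<'E'
from h import *
st()
import pickle
im=cv2.imread("pics/w7_raw.png").astype(int).sum(2)
P=pickle.load(open("pics/w7.pkl","rb"))
for r in (65,90,120,140,180,200,225,260):
    d=np.diff(im[r])[215:300];L=215+np.argmax(abs(d[:42]));Rr=215+42+np.argmax(abs(d[42:]));
    z=131 if r<155 else 139
    p,q=onz(P,(L+.5+.5,r+.5),z),onz(P,(Rr+1,r+.5),z);print(r,L,Rr,(p+q)/2,np.linalg.norm(p-q))
E
```

```text
t 11.42 pos [522.37 135.96 137.06] yaw of tool y deg 0.84 w 17.6 F [ 0.96  4.67 -1.53] T [ 0.84  0.   -0.1 ] j [0.03 0.48 1.51 0.   1.15 0.02]
65 225 295 [522.29 216.78 131.  ] 25.491716785490294
90 225 294 [522.25 208.12 131.  ] 25.622673996878145
120 226 293 [522.42 197.28 131.  ] 25.482106282188457
140 226 293 [522.54 189.76 131.  ] 25.89997768315438
180 235 284 [522.78 175.71 139.  ] 18.311661461501004
200 236 283 [522.9  167.93 139.  ] 17.867183681296197
225 236 283 [523.06 157.82 139.  ] 18.260876428636614
260 238 281 [523.3 142.9 139. ] 17.23854112831827
```

Call:
{"method": "apply_moves", "body": {"commands": [0.6,0,0,0,0,0.6,0,0,0,0,0.6,-0.1,0,0,0,0.6,-0.25,0,0.1,0,0.6,-0.4,0,0.25,0,0.6,-0.6,0,0.45,0,0.8,-0.8,0.05,0.7,0,0.8,-0.95,0.1,0.98,0], "force": 60}}

```text
time_s: 12.08
position: [534.0, 36.8, 235.1]
ee_rot: [0.496, 0.503, -0.495, 0.505]
ft_force: [1.1, 0.3, 0.2]
width: 68.3
```

```bash
python3 - <<'E'
from h import *
go((580,-346,200),20.7)
E
```

```text
t 12.08 pos [534.02  36.78 235.07] yaw of tool y deg 0.92 w 68.3 F [1.14 0.34 0.18] T [ 0.03 -0.02  0.04] j [-0.15  0.37  1.38 -0.    1.39 -0.17]
shift xyz [0.35 0.4  3.83] turn -0.1649 (-19.8 deg)
```

Call:
{"method": "apply_moves", "body": {"commands": [0.9,0,0,0.12,0,0.9,0,0.02,0.25,0,0.9,0,0.04,0.37,0,0.9,0,0.06,0.5,0,0.9,0,0.07,0.62,0,0.9,0,0.08,0.75,0,0.9,0,0.09,0.87,0,0.9,0,0.1,1,0]}}

```text
time_s: 12.75
position: [545.4, -63.3, 232.1]
ee_rot: [0.496, 0.504, -0.496, 0.504]
ft_force: [-0.0, -0.4, -0.2]
width: 77.3
```

Call:
{"method": "apply_moves", "body": {"commands": [0.9,0,0,0.12,0,0.9,0,0.02,0.25,0,0.9,0,0.04,0.37,0,0.9,0,0.06,0.5,0,0.9,0,0.07,0.62,0,0.9,0,0.08,0.75,0,0.9,0,0.09,0.87,0,0.9,0,0.1,1,0]}}

```text
time_s: 13.42
position: [556.9, -163.3, 232.3]
ee_rot: [0.496, 0.504, -0.496, 0.504]
ft_force: [-0.1, -0.3, 0.7]
width: 76.7
```

Call:
{"method": "apply_moves", "body": {"commands": [0.9,0,0,0.12,0,0.9,0,0.02,0.25,0,0.9,0,0.04,0.37,0,0.9,0,0.06,0.5,-0.03,0.9,0,0.07,0.62,-0.07,0.9,0,0.08,0.75,-0.11,0.9,0,0.09,0.87,-0.15,0.9,0,0.1,1,-0.165]}}

```text
time_s: 14.08
position: [568.5, -263.2, 232.3]
ee_rot: [0.401, 0.582, -0.401, 0.582]
ft_force: [0.5, -0.5, 0.1]
width: 76.8
```

```bash
python3 - <<'E'
from h import *
go((580,-346,200),20.7)
save("wrist","w8",None,1.5)
E
```

```text
t 14.08 pos [ 568.51 -263.17  232.25] yaw of tool y deg 20.91 w 76.8 F [ 0.49 -0.53  0.07] T [ 0.    0.01 -0.06] j [-0.62  0.53  1.11  0.    1.5  -0.99]
shift xyz [ 0.32 -0.19  0.81] turn 0.0017 (0.2 deg)
```

View pics/w8.png

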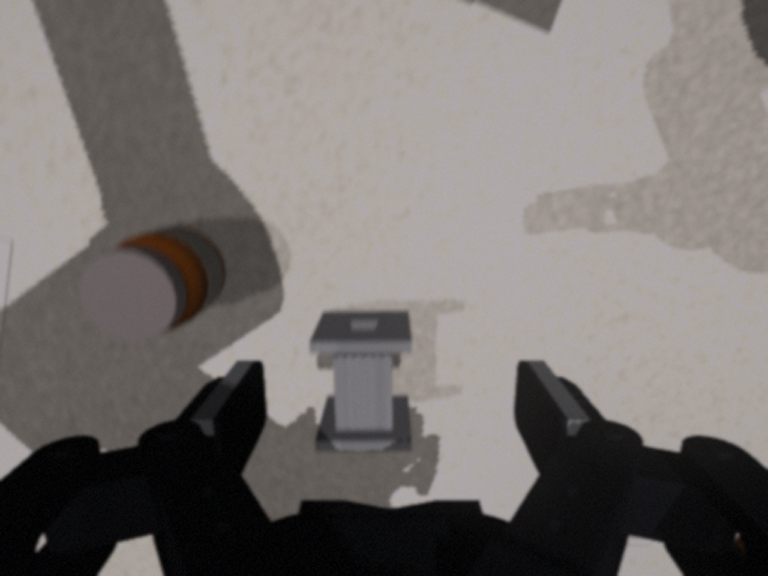

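```bash
python3 - <<'E'
from h import *
im=cv2.imread("pics/w8_raw.png")
cv2.imwrite("pics/w8_c.png",cv2.resize(im[200:310,195:290],None,fx=5.4,fy=5.4,interpolation=cv2.INTER_CUBIC))
E
```

```text
(no output)
```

View pics/w8_c.png

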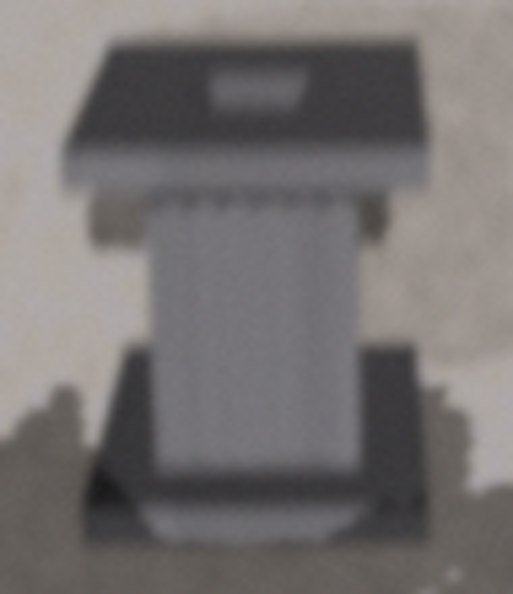

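```bash
python3 - <<'E'
from h import *
import pickle
P=pickle.load(open("pics/w8.pkl","rb"))
U=lambda c:un(c,5.4,(195,200))
f=lambda c,z:onz(P,U(c),z)[:2]
n1,n2=f((65,152),66),f((428,152),66);r1,r2=f((84,542),66),f((426,542),66)
print(n1,n2,r1,r2,np.linalg.norm(n1-n2),np.linalg.norm(r1-r2))
N,Q=(n1+n2)/2,(r1+r2)/2;d=Q-N;print("ctr",(N+Q)/2,"len",np.linalg.norm(d),"yaw",np.degrees(np.arctan2(d[1],d[0]))+90)
a,b,c,e=f((150,205),53),f((360,205),53),f((155,470),53),f((360,470),53)
N,Q=(a+b)/2,(c+e)/2;d=Q-N;print("hub mid",(N+Q)/2,np.linalg.norm(a-b),np.linalg.norm(c-e),"yaw",np.degrees(np.arctan2(d[1],d[0]))+90)
for x,y in((n1,n2),(r1,r2)): d=y-x;print(np.degrees(np.arctan2(d[1],d[0])))
E
```

```text
[ 536.82 -322.38] [ 596.99 -299.38] [ 565.06 -395.97] [ 625.63 -372.81] 64.42054161863715 64.84481521711194
ctr [ 581.12 -347.64] len 78.81926777307704 yaw 21.151690591903545
hub mid [ 582.78 -351.36] 39.32018203126757 40.14560222284892 yaw 20.55783394422106
20.919968857581427
20.92472512145374
```

```bash
python3 - <<'E'
from h import *
go((581.3,-346.5,135),20.9)
E
```

```text
t 14.13 pos [ 568.48 -265.41  231.99] yaw of tool y deg 20.79 w 76.8 F [-1.23 -1.95 -0.58] T [-0.03  0.07 -0.01] j [-0.62  0.53  1.11 -0.    1.5  -0.99]
shift xyz [ 0.97 -0.17  0.8 ] turn -0.0010 (-0.1 deg)
```

Call:
{"method": "apply_moves", "body": {"commands": [0.75,0.05,-0.03,0.12,0,0.75,0.15,-0.06,0.25,0,0.75,0.27,-0.09,0.38,0,0.75,0.4,-0.12,0.5,0,0.75,0.55,-0.15,0.62,0,0.75,0.7,-0.17,0.74,0,0.75,0.85,-0.17,0.79,0,0.75,0.97,-0.17,0.8,0]}}

```text
time_s: 14.8
position: [580.2, -344.1, 132.2]
ee_rot: [0.403, 0.582, -0.403, 0.58]
ft_force: [0.0, 1.0, 0.2]
width: 63.8
```

```bash
python3 - <<'E'
from h import *
save("wrist","w9",None,1.5)
go((581.3,-346.5,39),20.9)
E
```

```text
t 14.85 pos [ 579.57 -343.03  130.07] yaw of tool y deg 20.59 w 64.4 F [ 0.25  1.25 -2.55] T [0.01 0.03 0.  ] j [-0.71  0.7   1.1   0.    1.35 -1.07]
shift xyz [0.91 0.01 0.04] turn -0.0026 (-0.3 deg)
```

View pics/w9.png

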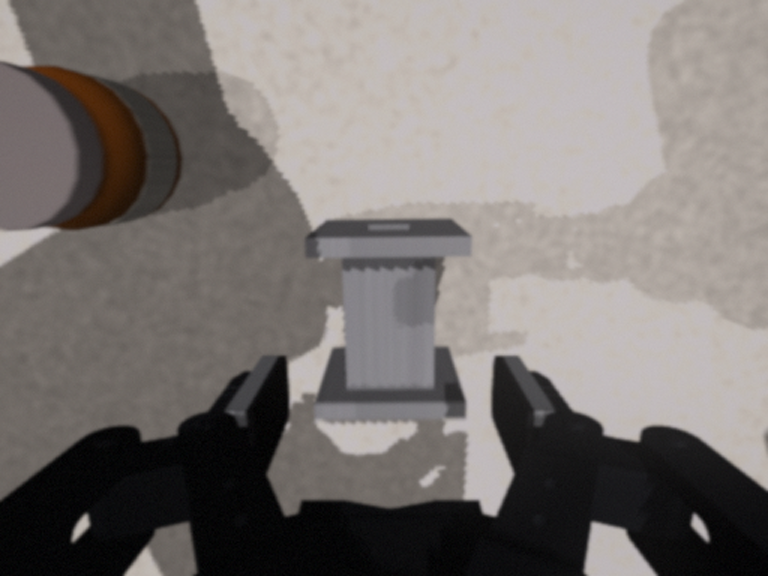

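```bash
python3 - <<'E'
from h import *
import pickle
P=pickle.load(open("pics/w9.pkl","rb"))
f=lambda c,z=66:onz(P,un(c,1.5,(0,0)),z)[:2]
n1,n2,r1,r2=f((307,238)),f((470,238)),f((316,417)),f((465,417))
print(np.linalg.norm(n1-n2),np.linalg.norm(r1-r2));N,Q=(n1+n2)/2,(r1+r2)/2;d=Q-N;print("ctr",(N+Q)/2,"len",np.linalg.norm(d),"yaw",np.degrees(np.arctan2(d[1],d[0]))+90)
go((*((N+Q)/2),39),20.9)
E
```

```text
63.49135054582777 64.4059303835637
ctr [ 580.62 -345.17] len 77.68529858914972 yaw 21.169024123590106
t 14.85 pos [ 579.57 -343.03  130.07] yaw of tool y deg 20.59 w 64.4 F [ 0.25  1.25 -2.55] T [0.01 0.03 0.  ] j [-0.71  0.7   1.1   0.    1.35 -1.07]
shift xyz [0.91 0.01 0.03] turn -0.0026 (-0.3 deg)
```

Call:
{"method": "apply_moves", "body": {"commands": [0.75,0.12,0,0.01,0,0.75,0.27,0,0.03,0,0.75,0.42,0,0.03,0,0.75,0.57,0,0.03,0,0.75,0.72,0,0.03,0,0.75,0.84,0,0.03,0,0.75,0.91,0,0.03,0,0.75,0.91,0,0.03,0]}}

```text
time_s: 15.52
position: [581.3, -345.1, 42.8]
ee_rot: [0.402, 0.582, -0.402, 0.581]
ft_force: [0.9, -0.0, -0.6]
width: 64.1
```

```bash
python3 - <<'E'
from h import *
go((580.8,-345.5,39),20.9)
E
```

```text
t 15.52 pos [ 581.34 -345.13   42.78] yaw of tool y deg 20.66 w 64.1 F [ 0.86 -0.04 -0.58] T [-0.03  0.01 -0.01] j [-0.71  0.79  1.18  0.    1.17 -1.07]
shift xyz [ 0.04 -0.01  0.  ] turn -0.0020 (-0.2 deg)
```

Call:
{"method": "apply_moves", "body": {"commands": [0.75,0.04,0,0,-0.002,0.75,0.04,0,0,-0.002,0,0.04,0,0,-0.002,0,0.04,0,0,-0.002,0,0.04,0,0,-0.002,0,0.04,0,0,-0.002,0,0.04,0,0,-0.002,0,0.04,0,0,-0.002], "force": 60}}

```text
time_s: 16.18
position: [582.0, -346.0, 41.2]
ee_rot: [0.401, 0.582, -0.401, 0.583]
ft_force: [-1.8, 0.9, 6.1]
width: 39.3
```

```bash
python3 - <<'E'
from h import *
st()
save("wrist","w10",None,1.5)
st()
E
```

```text
t 16.18 pos [ 581.98 -345.96   41.2 ] yaw of tool y deg 20.89 w 39.3 F [-1.77  0.86  6.06] T [0.01 0.21 0.02] j [-0.71  0.8   1.18 -0.    1.17 -1.08]
t 16.23 pos [ 582.   -345.98   41.21] yaw of tool y deg 20.89 w 39.5 F [-0.49  0.26  6.34] T [ 0.03  0.27 -0.01] j [-0.71  0.8   1.18 -0.    1.17 -1.08]
```

View pics/w10.png

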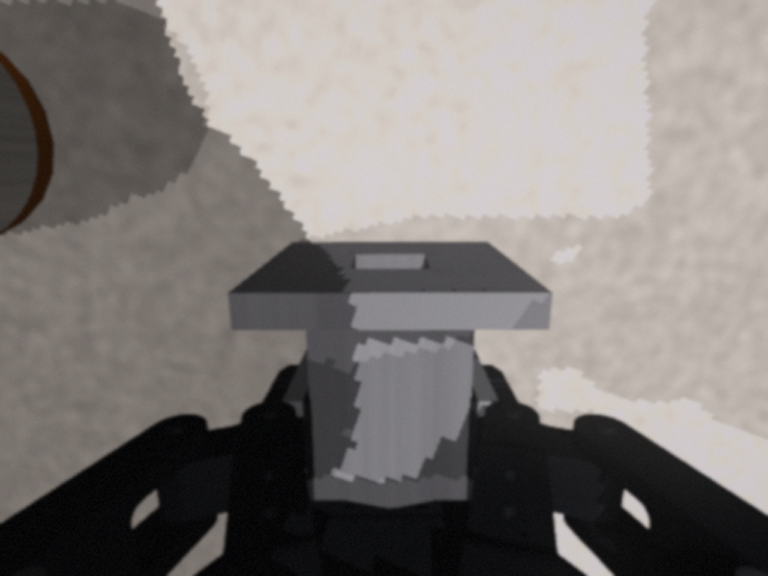

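Call:
{"method": "apply_moves", "body": {"commands": [0,-0.04,0,0,0,0,-0.1,0,0,0,0,-0.2,0,0,0,0,-0.35,0,0,0,0,-0.5,0,0,0,0,-0.65,0,-0.05,0,0,-0.8,0.02,-0.15,0,0,-0.95,0.05,-0.27,0]}}

```text
time_s: 16.9
position: [576.4, -318.5, 136.6]
ee_rot: [0.401, 0.582, -0.401, 0.582]
ft_force: [-0.5, 0.2, -2.9]
width: 39.6
```

Call:
{"method": "apply_moves", "body": {"commands": [0,-0.1,0.03,-0.12,0,0,-0.2,0.06,-0.25,0,0,-0.3,0.09,-0.37,0,0,-0.4,0.12,-0.5,0,0,-0.5,0.15,-0.62,0,0,-0.55,0.18,-0.75,0,0,-0.58,0.2,-0.87,0,0,-0.6,0.22,-1,0]}}

```text
time_s: 17.57
position: [561.4, -216.2, 195.5]
ee_rot: [0.401, 0.582, -0.401, 0.582]
ft_force: [-0.3, 0.5, -2.8]
width: 39.0
```

Call:
{"method": "apply_moves", "body": {"commands": [0,0,0.03,-0.12,0.03,0,0,0.06,-0.25,0.06,0,0,0.09,-0.37,0.09,0,0,0.12,-0.5,0.12,0,0,0.15,-0.62,0.15,0,0,0.18,-0.75,0.167,0,0,0.2,-0.87,0.167,0,0,0.22,-1,0.167]}}

```text
time_s: 18.23
position: [546.1, -115.0, 195.0]
ee_rot: [0.496, 0.504, -0.496, 0.504]
ft_force: [1.2, -0.2, -3.4]
width: 39.3
```

```bash
python3 - <<'E'
from h import *
go((524,20,200),0.85)
E
```

```text
t 18.23 pos [ 546.06 -114.97  194.99] yaw of tool y deg 0.92 w 39.3 F [ 1.23 -0.23 -3.43] T [ 0.   -0.02  0.03] j [-0.42  0.45  1.38 -0.    1.32 -0.44]
shift xyz [-0.05 -0.2  -1.35] turn 0.0006 (0.1 deg)
```

Call:
{"method": "apply_moves", "body": {"commands": [0,0,-0.03,-0.12,0,0,0,-0.06,-0.25,0,0,0,-0.09,-0.37,0,0,0,-0.12,-0.5,0,0,0,-0.15,-0.62,0,0,0.02,-0.17,-0.75,0,0,0.05,-0.19,-0.87,0,0,0.1,-0.21,-1,0]}}

```text
time_s: 18.9
position: [524.0, -15.3, 185.3]
ee_rot: [0.496, 0.503, -0.496, 0.504]
ft_force: [0.0, -0.1, -3.4]
width: 39.3
```

```bash
python3 - <<'E'
from h import *
go((523.8,38,138.2),0.85)
E
```

```text
t 18.90 pos [523.99 -15.33 185.27] yaw of tool y deg 0.85 w 39.3 F [ 0.01 -0.14 -3.42] T [ 0.   -0.01 -0.  ] j [-0.26  0.4   1.49 -0.    1.25 -0.27]
shift xyz [ 0.47  0.01 -0.53] turn -0.0000 (-0.0 deg)
```

Call:
{"method": "apply_moves", "body": {"commands": [0,0.08,0,-0.08,0,0,0.16,0,-0.16,0,0,0.24,0,-0.24,0,0,0.32,0,-0.32,0,0,0.4,0.01,-0.4,0,0,0.45,0.01,-0.48,0,0,0.47,0.01,-0.53,0,0,0.47,0.01,-0.53,0]}}

```text
time_s: 19.57
position: [524.1, 37.5, 137.8]
ee_rot: [0.496, 0.504, -0.496, 0.504]
ft_force: [-0.4, 0.0, -2.7]
width: 39.4
```

```bash
python3 - <<'E'
from h import *
save("side","d5",(100,120,330,290),3.4)
save("scene","s5",(200,130,400,270),4)
save("wrist","w11",None,1.5)
go((523.6,38,138.2),0.85)
E
```

```text
t 19.72 pos [524.58  36.34 138.69] yaw of tool y deg 0.85 w 39.5 F [-0.26 -0.11 -3.95] T [0.01 0.02 0.02] j [-0.16  0.46  1.55 -0.    1.14 -0.17]
shift xyz [ 0.   -0.01 -0.02] turn -0.0000 (-0.0 deg)
```

View pics/d5.png

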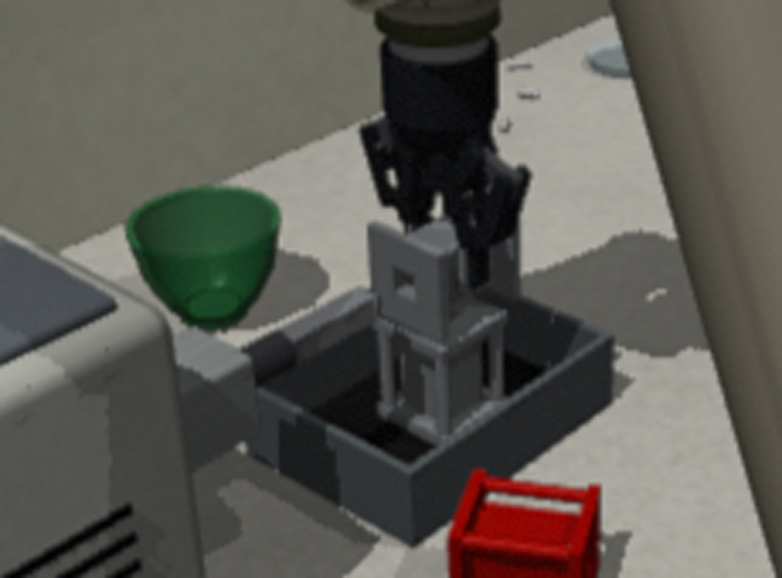

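View pics/s5.png

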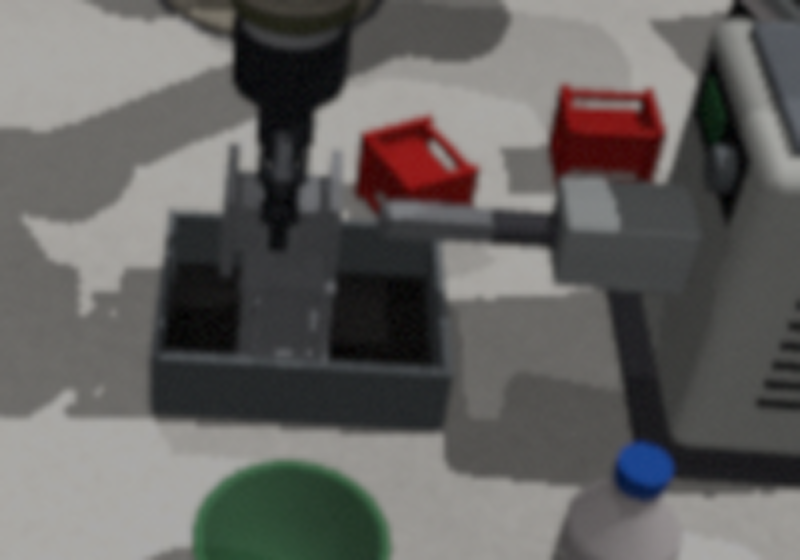

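View pics/w11.png

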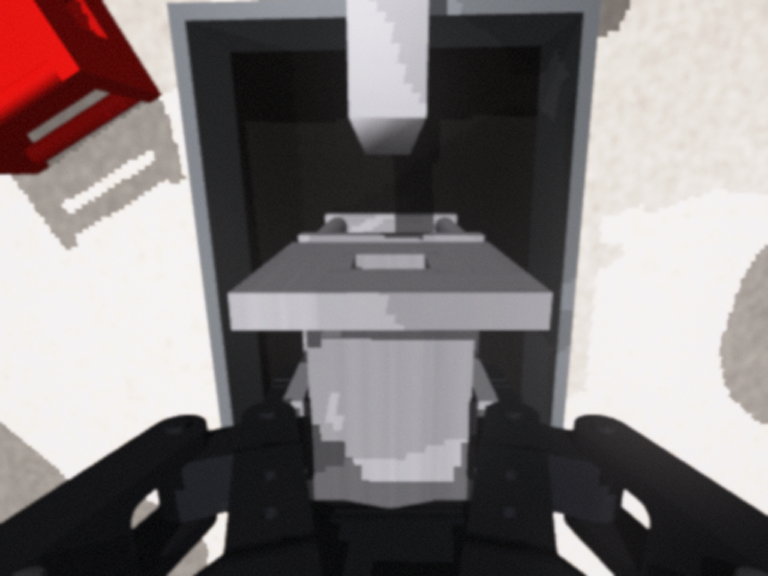

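Call:
{"method": "apply_moves", "body": {"commands": [0,0,-0.009,-0.04,0,0,0,-0.009,-0.08,0,0,0,-0.009,-0.12,0,0,0.003,-0.009,-0.16,0,0,0.003,-0.009,-0.19,0,0,0.003,-0.009,-0.2,0,0,0.003,-0.009,-0.2,0,0,0.003,-0.009,-0.2,0]}}

```text
time_s: 20.38
position: [523.1, 56.6, 138.0]
ee_rot: [0.496, 0.504, -0.496, 0.504]
ft_force: [-0.2, 0.8, -2.1]
width: 39.1
```

```bash
python3 - <<'E'
from h import *
go((523.4,60,138.2),0.85)
save("side","d6",(150,150,290,250),5)
save("scene","s6",(230,150,370,240),5)
save("wrist","w12",(150,0,370,280),2.1)
go((523.4,60,138.2),0.85)
E
```

```text
t 20.38 pos [523.11  56.56 138.05] yaw of tool y deg 0.86 w 39.1 F [-0.15  0.76 -2.1 ] T [ 0.01  0.04 -0.04] j [-0.12  0.46  1.55 -0.    1.14 -0.13]
shift xyz [-0.    0.   -0.03] turn 0.0001 (0.0 deg)
t 20.53 pos [523.11  56.41 138.03] yaw of tool y deg 0.84 w 39.6 F [-0.    1.   -3.24] T [0.04 0.05 0.01] j [-0.12  0.46  1.55 -0.    1.14 -0.13]
shift xyz [-0.    0.   -0.04] turn -0.0000 (-0.0 deg)
```

View pics/d6.png

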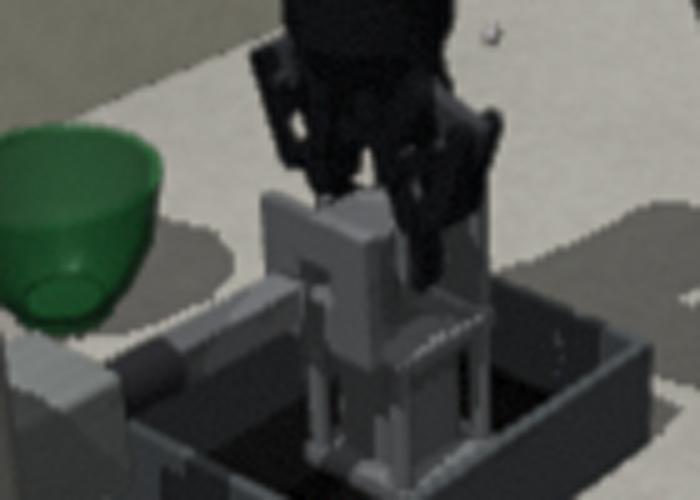

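View pics/s6.png

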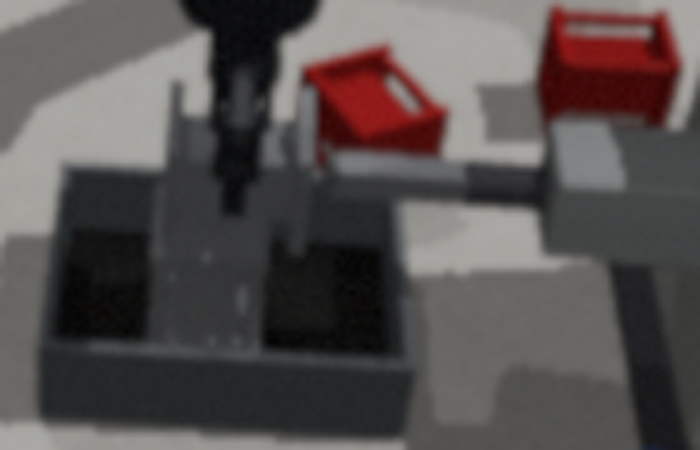

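View pics/w12.png

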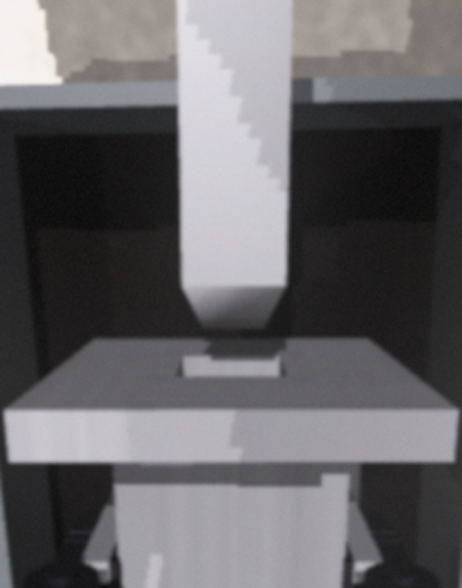

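Call:
{"method": "apply_moves", "body": {"commands": [0,-0.002,0.004,-0.02,0,0,-0.002,0.004,-0.05,0,0,-0.002,0.004,-0.08,0,0,-0.002,0.004,-0.11,0,0,-0.002,0.004,-0.14,0,0,-0.002,0.004,-0.17,0,0,-0.002,0.004,-0.2,0,0,-0.002,0.004,-0.23,0]}}

```text
time_s: 21.2
position: [523.1, 79.9, 138.2]
ee_rot: [0.496, 0.504, -0.496, 0.504]
ft_force: [-0.2, 0.2, -3.7]
width: 39.4
```

```bash
python3 - <<'E'
from h import *
st()
save("wrist","w13",(150,0,370,280),2.1)
save("scene","s7",(230,150,370,240),5)
st()
E
```

```text
t 21.20 pos [523.1   79.91 138.22] yaw of tool y deg 0.86 w 39.4 F [-0.15  0.19 -3.73] T [-0.01 -0.01  0.02] j [-0.07  0.46  1.54  0.    1.14 -0.09]
t 21.30 pos [523.07  80.02 138.19] yaw of tool y deg 0.88 w 39.5 F [ 0.24  0.06 -3.26] T [-0.1  -0.    0.03] j [-0.07  0.46  1.54  0.    1.14 -0.09]
```

View pics/w13.png

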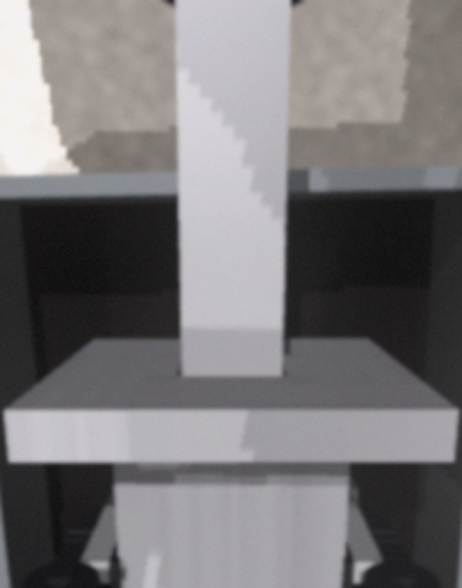

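View pics/s7.png

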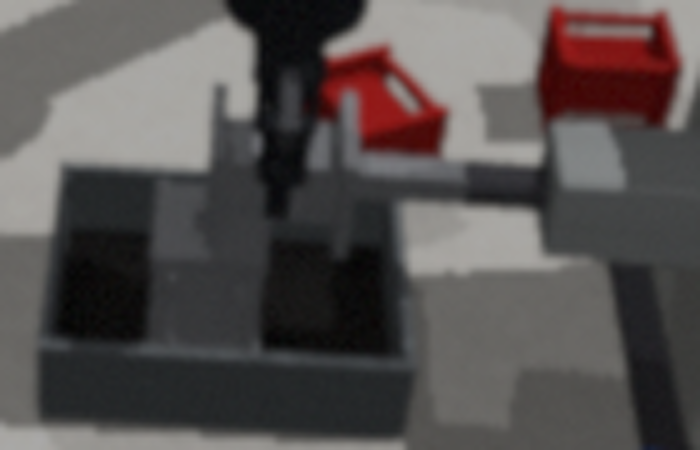

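Call:
{"method": "apply_moves", "body": {"commands": [0,0,0,-0.05,0,0,0,0,-0.1,0,0,0,0,-0.16,0,0,0,0,-0.22,0,0,0,0,-0.28,0,0,0,0,-0.34,0,0,0,0,-0.4,0,0,0,0,-0.45,0]}}

```text
time_s: 21.97
position: [522.1, 125.3, 137.8]
ee_rot: [0.496, 0.504, -0.496, 0.503]
ft_force: [0.1, -3.2, -10.9]
width: 39.3
```

```bash
python3 - <<'E'
from h import *
st()
save("wrist","w14",(150,0,370,280),2.1)
st()
E
```

```text
t 21.97 pos [522.13 125.27 137.78] yaw of tool y deg 0.87 w 39.3 F [  0.08  -3.18 -10.92] T [-0.48 -0.04 -0.03] j [ 0.01  0.48  1.52  0.    1.15 -0.  ]
t 22.02 pos [522.1  126.1  137.89] yaw of tool y deg 0.89 w 39.2 F [  0.32   2.86 -10.34] T [0.12 0.   0.01] j [0.02 0.48 1.52 0.   1.15 0.  ]
```

View pics/w14.png

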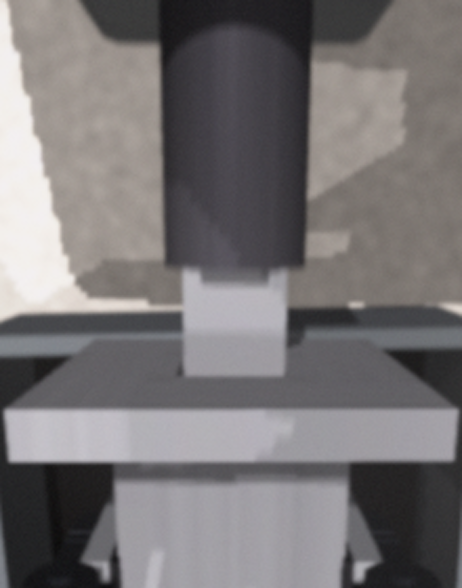

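Call:
{"method": "apply_moves", "body": {"commands": [0,0,0,-0.02,0,0,0,0,-0.04,0,0,0,0,-0.06,0,0,0,0,-0.08,0,0,0,0,-0.1,0,0,0,0,-0.11,0,0,0,0,-0.12,0,0,0,0,-0.12,0]}}

```text
time_s: 22.68
position: [522.3, 137.2, 138.2]
ee_rot: [0.497, 0.504, -0.496, 0.503]
ft_force: [0.0, 4.1, -10.2]
width: 39.3
```

```bash
python3 - <<'E'
from h import *
st()
save("wrist","w15",(150,0,370,280),2.1)
st()
E
```

```text
t 22.68 pos [522.26 137.16 138.23] yaw of tool y deg 0.86 w 39.3 F [  0.02   4.06 -10.23] T [ 0.62  0.02 -0.  ] j [0.04 0.48 1.51 0.   1.15 0.02]
t 22.73 pos [522.26 137.14 138.27] yaw of tool y deg 0.86 w 39.1 F [ -0.45   4.52 -10.12] T [ 0.67 -0.    0.04] j [0.04 0.48 1.51 0.   1.15 0.02]
```

View pics/w15.png

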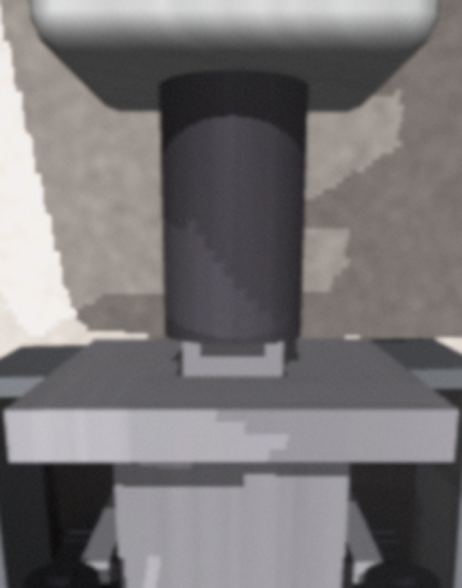

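Call:
{"method": "apply_moves", "body": {"commands": [0,0,0,-0.005,0,0,0,0,-0.01,0,0,0,0,-0.015,0,0,0,0,-0.02,0,0,0,0,-0.025,0,0,0,0,-0.025,0,0,0,0,-0.025,0,0,0,0,-0.025,0]}}

```text
time_s: 23.4
position: [522.3, 139.8, 138.5]
ee_rot: [0.497, 0.504, -0.496, 0.503]
ft_force: [-0.9, 7.8, -8.5]
width: 39.2
```

```bash
python3 - <<'E'
from h import *
st()
save("wrist","w16",(150,0,370,280),2.1)
st()
E
```

```text
t 23.40 pos [522.34 139.84 138.45] yaw of tool y deg 0.86 w 39.2 F [-0.88  7.81 -8.51] T [ 1.13 -0.01  0.01] j [0.04 0.48 1.51 0.   1.16 0.03]
t 23.45 pos [522.34 139.85 138.45] yaw of tool y deg 0.86 w 39.4 F [-0.11  7.52 -8.49] T [ 1.22 -0.01  0.02] j [0.04 0.48 1.51 0.   1.16 0.03]
```

View pics/w16.png

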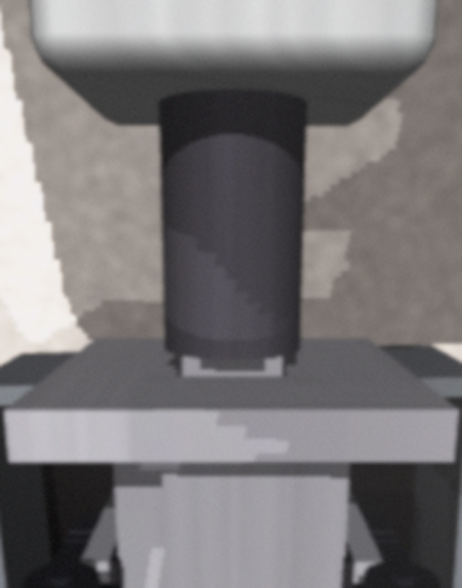

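Call:
{"method": "apply_moves", "body": {"commands": [0,0,0,-0.005,0,0,0,0,-0.01,0,0,0,0,-0.015,0,0,0,0,-0.02,0,0,0,0,-0.02,0,0,0,0,-0.02,0,0,0,0,-0.02,0,0,0,0,-0.02,0]}}

```text
time_s: 24.12
position: [522.4, 140.9, 138.4]
ee_rot: [0.496, 0.503, -0.496, 0.504]
ft_force: [-0.0, 1.2, -4.2]
width: 39.3
```

```bash
python3 - <<'E'
from h import *
st()
save("wrist","w17",(150,0,370,280),2.1)
save("scene","s8",(240,150,380,240),5)
st()
E
```

```text
t 24.12 pos [522.45 140.91 138.43] yaw of tool y deg 0.85 w 39.3 F [-0.01  1.17 -4.2 ] T [ 0.25 -0.02  0.03] j [ 0.04  0.48  1.5  -0.    1.16  0.03]
t 24.22 pos [522.37 140.89 138.33] yaw of tool y deg 0.85 w 39.1 F [-0.7   2.05 -3.94] T [ 0.19 -0.   -0.02] j [ 0.04  0.48  1.5  -0.    1.16  0.03]
```

View pics/w17.png

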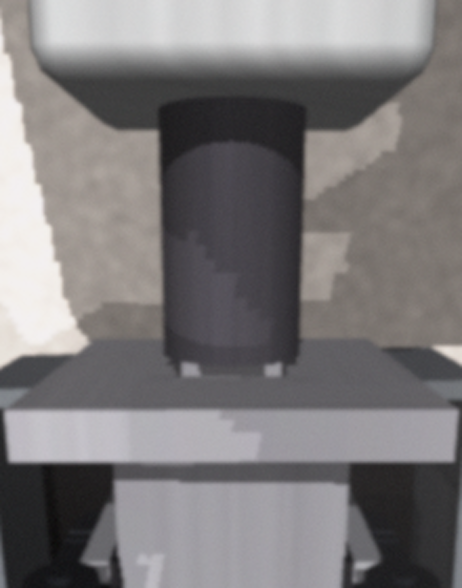

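View pics/s8.png

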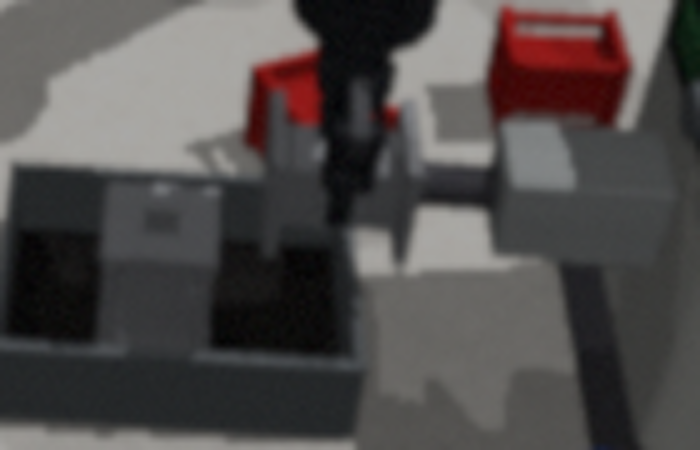

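Call:
{"method": "apply_moves", "body": {"commands": [0.7,0,0,0,0,0.7,0,0,0,0,0.7,0,0,0,0,0.7,0,0,0,0,0.7,-0.08,0,0,0,0.7,-0.2,0,0,0,0.7,-0.35,0,0,0,0.7,-0.5,0,0,0]}}

```text
time_s: 24.88
position: [522.2, 141.0, 189.4]
ee_rot: [0.496, 0.504, -0.496, 0.504]
ft_force: [0.0, -0.0, -0.5]
width: 59.9
```

Call:
{"method": "apply_moves", "body": {"commands": [0.7,-0.12,0,0,0,0.7,-0.24,0,0,0,0.7,-0.36,0,0.05,0,0.7,-0.48,0,0.12,0,0.7,-0.6,0,0.2,0,0.7,-0.65,0,0.27,0,0.7,-0.7,0,0.33,0,0.7,-0.7,0,0.35,0]}}

```text
time_s: 25.55
position: [523.0, 105.3, 259.1]
ee_rot: [0.497, 0.503, -0.496, 0.504]
ft_force: [-0.2, -0.3, 1.0]
width: 59.8
```

```bash
python3 - <<'E'
from h import *
st()
save("wrist","w18",None,1.5)
save("scene","s9",(180,130,380,270),4)
save("side","d9",(100,120,330,290),3.4)
E
```

```text
t 25.55 pos [522.97 105.27 259.09] yaw of tool y deg 0.81 w 59.8 F [-0.23 -0.33  1.02] T [-0.   -0.01 -0.05] j [-0.02  0.35  1.34 -0.    1.45 -0.04]
```

View pics/w18.png

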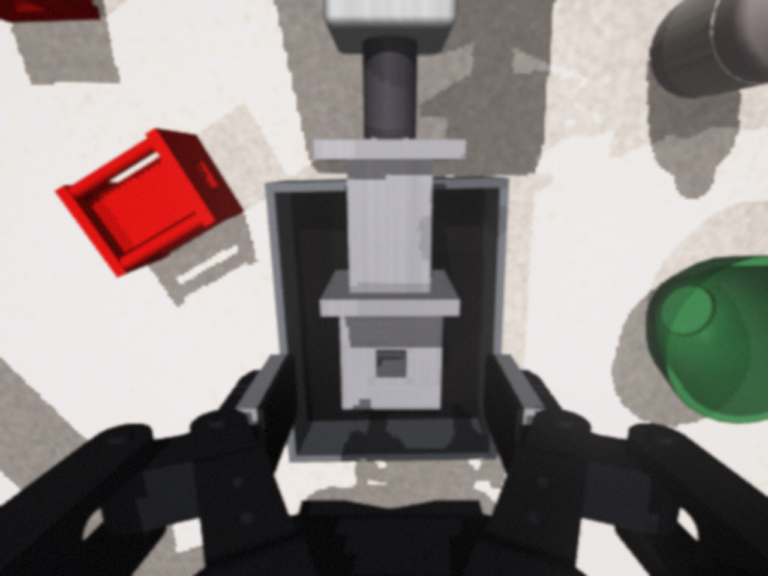

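View pics/s9.png

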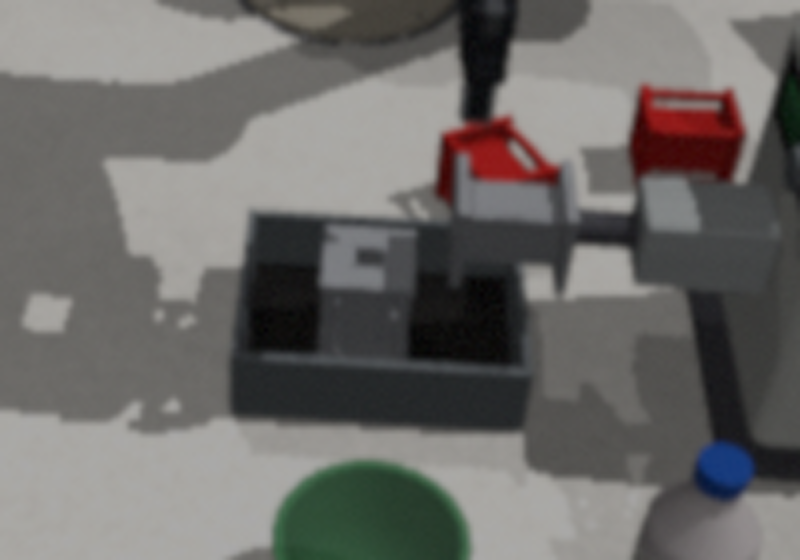

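View pics/d9.png

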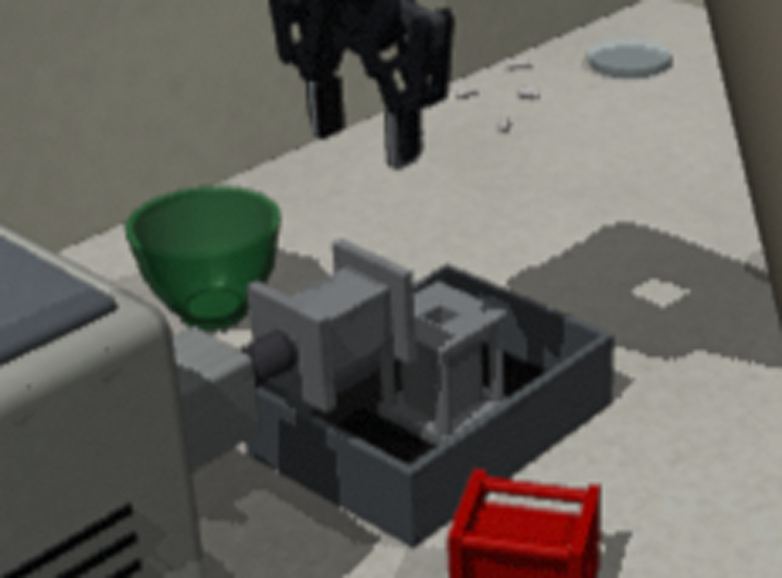

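```bash
python3 - <<'E'
from h import *
import pickle
for n in ("w4","w18"):
    P=pickle.load(open(f"pics/{n}.pkl","rb"));im=cv2.imread(f"pics/{n}_raw.png").astype(float).sum(2)
    col=im[:,256:264].mean(1);d=np.diff(col)
    i=86+np.argmax(d[86:100]);j=200+np.argmin(d[200:216])
    print(n,i,j,onz(P,(260,i+1),163)[1],onz(P,(260,j+1),163)[1])
P=pickle.load(open("pics/w18.pkl","rb"))
f=lambda c,z:onz(P,un(c,1.5,(0,0)),z)[:2]
print("tub",[f(c,60) for c in((267,184),(507,180),(496,460),(291,461))])
print("cage top",[f(c,89) for c in((342,409),(441,409))])
from rig import env
s=env.get_state();print(s["time_s"])
E
```

```text
w4 91 209 181.7223463721132 101.26882351450786
w18 92 210 180.89434300479766 101.07874457179535
tub [array([442.96, 157.3 ]), array([599.23, 162.06]), array([607.34, -46.74]), array([450.17, -49.73])]
cage top [array([492.82,  11.18]), array([559.58,  12.09])]
25.7
```

```bash
python3 -c "
from rig import env
print(env.close_job())"
```

```text
the job is handed in; nothing more can be done
None
```

The rotor change is done and handed in at 25.7 s of the 69 s allowed.

1. **Tub:** I gripped its end wall and slid it under the open shaft end. It now stands at about (525, 56) mm, roughly 170 mm out from the snout.
2. **Cage rotor:** I pushed it off the shaft with the fingers behind its inner plate. It dropped into the tub and stands upright on its end, clear of the spool.
3. **Spool rotor:** I gripped the hub and slid it onto the square shaft, then let go and backed off.

**Last checks:**
- **Click:** The ball's downward push of about 7 N dropped away and the spool was drawn inward at the end, leaving only its weight. That fits the ball having clicked in; I did not read the ball joint itself.
- **Position:** The spool's end faces measure within 1 mm of where the cage rotor's were (180.9 and 101.1 mm, against 181.7 and 101.3 mm). The inner-face difference of 0.8 mm is about one pixel.
- **Surroundings:** Mortar and bottle look unmoved in the last pictures. The jar was outside them, but I never went near it. The gripper is clear of everything.

No check failed.

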